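# Lock the stop screw of a welding jig

## Robot

A 6-joint arm with a two-finger parallel gripper is mounted at the origin on the work surface. World frame = base frame: x ahead of the robot, y to its left, z up, the work surface at z = 0. Lengths are in m, angles in rad, forces in N, time in s.
With the tool pointing down it reaches from about 0.225 to 0.875 m from the base axis. Payload 3.4 kg.
Tool frame: the origin (TCP) lies between the finger pads; the fingertips stand 8 mm ahead of it and the grasp point (between the pads) lies 11 mm behind it; z points along the fingers, y is the direction in which the jaws open and shut (so a half turn about z gives the same grasp; the last joint's range is limited). The gripper opens to 85 mm and grips with 20 to 120 N. Pads are 22 mm wide; open, the fingers measure 114 mm over their backs; the gripper's body (76 mm by 85 mm) begins 54 mm behind the grasp point. The pads swing forward as they close: fully open they stand 13 mm farther back than shut.
Start: joints at [-1.435, 0.276, 1.505, -0, 1.361, -0.121], TCP at [0.146, -0.556, 0.239] pointing down, gripper open.
Joint ranges: [-2.89, 2.89], [-0.75, 2.08], [0.22, 2.7], [-1.18, 4.32], [0.11, 2.71], [-2.7, 2.7]. Speed limits (rad/s): [2.57, 2.57, 3.14, 3.14, 3.14, 3.14].

## Interface

Orientations are given as a rotation vector (axis times angle).
In Python, from rig import env gives the robot as it stands.
- The arm moves only by the tool send_rows, never from a script. Its argument "moves" is text: rows parted by semicolons, each of 7 numbers parted by spaces: the shift along the tool's x, y, z in cm, then the turn, a rotation vector about the tool's x, y, z in rad, then the closure, from -1 (fully open) to 1 (shut). A call has exactly 10 rows; each row is the pose to reach, as a shift and turn from the pose commanded when the call began, along the tool's axes at that moment; what a row does not reach only later rows make up. A row lasts 1/12 s, in which the tool goes at most 41.7 mm and 7.16 degrees, less where a joint would pass 70% of its speed; a pose out of reach is approached as far as the arm can. A call with a gripper value outside its range is refused whole. The fingers move at their own pace and stop on an object; "squeeze" is the grip in N (left out, the last holds). Time passes only in rows, so rows that repeat a pose let the fingers close, or fill a call up. It gives the time, the measured TCP pose, the force and the opening at its end, in the units of the state.
- env.observe(): the state, without advancing time (a new reading comes with each control period).
- env.snapshot(name): name is "side" or "top" or "wrist"; returns a dict with "image" (480x640x3 uint8, red, green, blue), "K" (3x3 intrinsics, pixels), "rvec" (rotation vector, rad) and "tvec" (3), from world to camera coordinates, as OpenCV has them. Camera axes: x right, y down, z forward; pixel columns grow to the right and rows downward; lengths in m; the calibration is good to about 2 mm. A picture is of the moment at which its call begins. There is no depth.
- env.hand_in(): hands the job in, once; it reports no verdict.
Trained networks look in the newest picture that a camera, given by its name, has taken for a name from the list of things; names that differ only in an ending like _2 or _b are one class to them, and where a whole thing is asked for, a point or a joint stands for the part that bears it (a point fixed in the world has none). Each returns a list of dicts, best first, with "confidence" (0 to 1); they miss things now and then, are a little off and sometimes report something else, mostly with a low value. They report only what shows in the picture. A call takes as long as a camera call.
- env.regions_of(thing, camera): "pixels" (480x640 bool, what is visible of it) and "rect" ([centre column, centre row, width, height] in pixels, round what is visible of it).
The state is a dict: "time": time; "joint_pos": joint angles; "joint_vel": joint speeds; "effort": joint torques, N m; "eef_pos": TCP position; "tool_rot": TCP orientation; "ft_force": force on the tool from outside, world axes, zero at the start; "moment": the same for the moment, N m; "width": finger opening in m.
Only numpy, scipy, OpenCV 4.12 (cv2) and the standard library are available. Lean on these libraries where they do the work, as an engineer would, in place of code of your own. Each camera call takes 0.05 s, during which the arm holds its last target.

## Task

Lock the stop screw of the welding jig without losing its setting: fit the big spanner flat over the two flats on top of the screw with its handle on the ledge, just anticlockwise of the upright post, and let go of it, so that the post holds the screw still. Then swing the locknut's lever clockwise (seen from above) until the nut comes up solid, and pull it firmly tight against the held spanner. The screw's pointer must stay between its two pins all the while; leave the spanner fitted, let go of everything and do not disturb the other things on the bench.

Things in the scene. Friction and masses are not known exactly. Their poses are not given: they have to be found in the camera images.
- jig: fixed light metal plate, 200 x 270 x 12 mm. Origin: on the bench on the screw's vertical axis, z up; plate x -100..100, y -70..200 mm. A ledge (x -32..42, y 135..165 mm, top 66 mm above the bench, level with the locknut's top) carries the fitted spanner's handle, which points along +y. Two thin pins at (-71, +-26.5) mm, tops 50 mm above the bench, limit the pointer
- post: steel post, 20 mm across, standing 34 mm tall on the ledge at jig (31, 150) mm; origin at its foot, its top 100 mm above the bench. The handle of the fitted spanner lies beside it on its -x side (jig frame) and comes to bear on it when the screw tries to turn clockwise
- screw (a joint): turning of the stop screw in the jig, rad, growing clockwise seen from above; at 0 the flats run along the jig's y and the pointer along its -x. Starts between -0.10 and 0.02; it turns easily (0.06 Nm), and turns with the locknut unless it is held. With the pointer on a pin it reads about +-0.32
- flats (a point): centre of the screw's upright flat-sided head where it leaves the locknut, 66 mm above the bench: a steel bar 16 mm thick (its x) and 34 mm wide (its y, the way the flats run), rising 26 mm above this point. The frame turns with the screw; z up
- pointer_tip (a point): tip of the screw's thin flat pointer, 70 mm from the axis, 48 mm above the bench; it must stay between the two pins
- locknut (a joint): turning of the hexagonal locknut (54 mm over corners, top 66 mm above the bench) relative to the screw, rad, growing clockwise from above (tightening). Starts at 0.2 to 0.8 and drags on the thread (0.2 Nm) until it comes up solid at about 1.6. Tight only once pulled against that stop with some 10 to 15 N at the lever pin
- lever_pin (a point): top centre of the upright round pin at the end of the locknut's lever: 14 mm across, gripped from above; it stands clear of the lever arm from 62 mm up to this point, 112 mm above the bench, 110 mm from the screw's axis. With screw and locknut at 0 the lever would point 0.15 rad anticlockwise of the jig's +x; it swings clockwise to about the jig's -y
- spanner: bigger of two loose steel open-ended spanners, 0.35 kg, flat, 14 mm thick. Origin: underside, jaw centre; x along the handle, z up. Jaw 20 mm wide, open to -x; prongs x -22..22, head 38 mm wide to x 43, handle 22 mm wide to x 190; balances at x 85 mm. Fitted, it rests on locknut and ledge, underside 66 mm above the bench, with a play of 0.12 rad each way on the flats
- handle_end (a point): middle of the end of the big spanner's handle, 190 mm from the jaw's centre, 7 mm above its underside
- small_spanner: the smaller open-ended steel spanner, 163 mm long, jaw 12 mm wide: too small for the screw, leave it alone; origin at its underside
- magnet: grey square welding magnet with steel edges, 70 x 70 x 22 mm; origin at its underside
- angle_iron: rusty piece of angle iron, 160 mm long, 50 mm high; origin at its underside
- wire_brush: wire brush with wooden handle, 200 mm; origin at its underside
- hammer: hammer with wooden handle, 260 mm; origin at its underside

How it is judged:
On the way, in this order (a step that is already met when the one before it is completed fails the run):
1. the big spanner is fitted flat over the screw's flats with its handle on the ledge beside the post, and let go (horizontal distance between spanner and flats below 0.008 m and z of spanner in the frame of flats between -0.005 and 0.005 m and angle between spanner's own z axis and vertical below 0.12 rad and angle between the x axis of spanner and the y axis of flats, either way round below 0.25 rad and y of handle_end in the frame of jig above 0.15 m and x of handle_end in the frame of jig below 0.03 m and contact force between the fingers and spanner below 0.2 N), for 0.2 s.
2. the locknut is solid and pulled tight, the spanner bearing on the post with more than 5 N (value of joint locknut above 1.54 rad and contact force between spanner and post above 5 N and horizontal distance between spanner and flats below 0.008 m and z of spanner in the frame of flats between -0.005 and 0.005 m and angle between spanner's own z axis and vertical below 0.12 rad and angle between the x axis of spanner and the y axis of flats, either way round below 0.25 rad and y of handle_end in the frame of jig above 0.15 m and x of handle_end in the frame of jig below 0.03 m), for 0.1 s.
At the end, for the whole second after the job is handed in: locknut reads above 1.52 (solid at 1.6); pointer between its pins (within 22 mm of the jig's x axis); big spanner still on the flats (jaw centre within 8 mm, underside within 5 mm in height, level to 0.12 rad, along the flats to 0.25 rad), handle on the ledge beside the post, let go, at rest (all of step 1 and value of joint locknut above 1.52 rad and y of pointer_tip in the frame of jig between -0.022 and 0.022 m and linear speed of spanner below 0.02 m/s and velocity of joint locknut between -0.05 and 0.05 rad/s); the robot touches nothing.
It fails at once if the pointer leaves the space between its pins (not (y of pointer_tip in the frame of jig between -0.022 and 0.022 m)).
It fails at once if one of the other things on the bench is moved more than 25 mm (distance of any of small_spanner, magnet, angle_iron, wire_brush, hammer from where it was at the start of the episode above 0.025 m).
It also fails if it takes over 64 s, if anything falls off the work surface, if the arm or the gripper's body presses on something with over 40 N, if the wrist force passes 120 N, or if a joint passes its speed limit or range.

## Working session

There is one attempt and no reset: what is moved stays moved. The work goes in short steps, Python scripts to look and compute and a tool call to move; the robot and the scene stay as the last step left them, time stands still between calls to the robot, and variables do not carry over. Pictures are saved under pics/ and viewed, and the job is handed in when it is done.

Besides the shell and the picture viewer there is one more tool, called by a JSON object that holds its "api" and its "payload". send_rows: Moves the arm, as the interface text tells. Its arguments: {"type":"object","properties":{"moves":{"type":"string"},"squeeze":{"type":"number"}},"required":["moves"]}

```bash
mkdir -p pics; ls
cat > h.py <<'E'
from rig import env
import numpy as np, cv2
from scipy.spatial.transform import Rotation as R
def snap(cam,name):
    s=env.snapshot(cam); cv2.imwrite(f'pics/{name}.png',cv2.cvtColor(s['image'],cv2.COLOR_RGB2BGR)); return s
def ray(s,u,v):
    Rm=cv2.Rodrigues(np.array(s['rvec'],float))[0]; t=np.array(s['tvec'],float).ravel()
    c=-Rm.T@t; d=Rm.T@np.linalg.inv(s['K'])@np.array([u,v,1.]); return c,d
def onz(s,u,v,z):
    c,d=ray(s,u,v); return c+d*(z-c[2])/d[2]
def proj(s,P):
    return cv2.projectPoints(np.atleast_2d(np.array(P,float)),np.array(s['rvec'],float),np.array(s['tvec'],float),np.array(s['K'],float),None)[0].reshape(-1,2)
E
python3 - <<'E'
from h import *
np.set_printoptions(precision=3,suppress=True)
o=env.observe();print(o)
for c in('top','side','wrist'):
    s=snap(c,c+'0');print(c,s['K'].tolist() if hasattr(s['K'],'tolist') else s['K'],ray(s,320,240))
    for th in ['jig','post','spanner','small_spanner','lever_pin','pointer_tip','flats','locknut','magnet','angle_iron','hammer','wire_brush']:
        for r in env.regions_of(th,c)[:2]: print(c,th,round(r['confidence'],2),np.array(r['rect']),onz(s,r['rect'][0],r['rect'][1],0.0))
E
```

```text
pics
{'time': 0.0, 'joint_pos': array([-1.435,  0.277,  1.506,  0.   ,  1.361, -0.121]), 'joint_vel': array([-0.   ,  0.002, -0.001,  0.001, -0.   ,  0.   ]), 'effort': array([  0.001, -41.677, -24.58 ,   0.   ,   0.011,  -0.   ]), 'eef_pos': array([ 0.146, -0.556,  0.238]), 'tool_rot': array([-3.114, -0.402,  0.   ]), 'ft_force': array([0.281, 0.619, 0.329]), 'moment': array([-0.006,  0.012,  0.056]), 'width': 0.0853372629647521}
top [[470.9219517363135, 0.0, 311.87350980146084], [0.0, 470.9219517363135, 242.33880421876438], [0.0, 0.0, 1.0]] (array([ 0.411, -0.02 ,  1.204]), array([ 0.171, -0.016, -0.985]))
top post 0.65 [229.5 252.6  13.4   9.6] [0.587 0.194 0.   ]
top spanner 0.74 [447.7 281.9  13.4  88.6] [ 0.511 -0.366  0.   ]
top small_spanner 0.81 [402.  283.6  11.8  60. ] [ 0.507 -0.249  0.   ]
top lever_pin 0.92 [291.4 241.8  22.9  57.2] [0.615 0.034 0.   ]
top pointer_tip 0.73 [289.8 252.4  21.   83.4] [0.588 0.038 0.   ]
top flats 0.93 [292.9 251.6  16.3  79.8] [0.59 0.03 0.  ]
top locknut 0.81 [292.4 244.2  19.8  62.1] [0.609 0.031 0.   ]
top magnet 0.96 [365.  189.9  28.
[... 824 characters left out ...]
 [320.6 265.2  71.5  30.1] [ 0.587 -0.039  0.   ]
side flats 0.85 [322.6 265.6  80.2  29.1] [ 0.582 -0.038  0.   ]
side locknut 0.86 [314.2 264.2  57.6  34.1] [ 0.604 -0.042  0.   ]
side locknut 0.57 [323.9 264.7  79.7  33.4] [ 0.579 -0.042  0.   ]
side magnet 0.87 [263.6 228.1  28.9  21.3] [ 0.752 -0.174  0.   ]
side angle_iron 0.73 [251.5 271.9  37.6  62.7] [ 0.761 -0.004 -0.   ]
side hammer 0.88 [353.2 165.9  76.1  24. ] [ 0.507 -0.492  0.   ]
side wire_brush 0.62 [324.7 440.2 102.   27.9] [0.554 0.437 0.   ]
wrist [[383.2040041554632, 0.0, 323.50168657567895], [0.0, 383.2040041554632, 233.05059683896775], [0.0, 0.0, 1.0]] (array([ 0.211, -0.538,  0.373]), array([-0.276, -0.063, -0.959]))
```

Run:
```python
import cv2
for n,(x0,y0,x1,y1) in {'top':(210,190,490,340),'side':(230,150,430,360)}.items():
    i=cv2.imread(f'pics/{n}0.png')[y0:y1,x0:x1]
    f=min(800/(x1-x0),600/(y1-y0)); f=int(f*10)/10
    cv2.imwrite(f'pics/{n}0c.png',cv2.resize(i,None,fx=f,fy=f,interpolation=cv2.INTER_CUBIC)); print(f)
```

```text
2.8
2.8
```

View pics/top0.png

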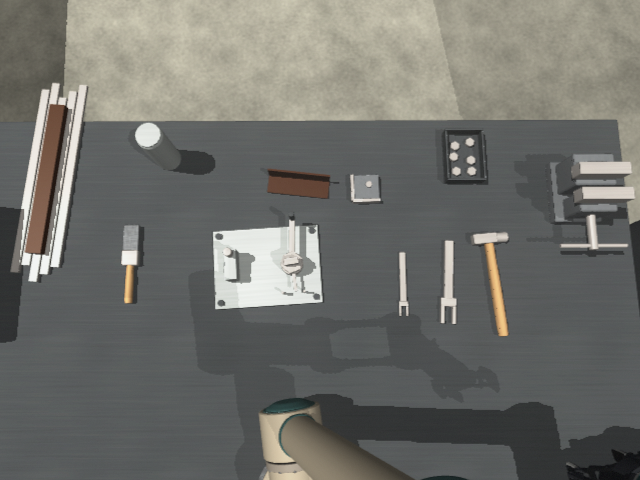

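```bash
sleep 1
```

```text
(no output)
```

View pics/top0c.png

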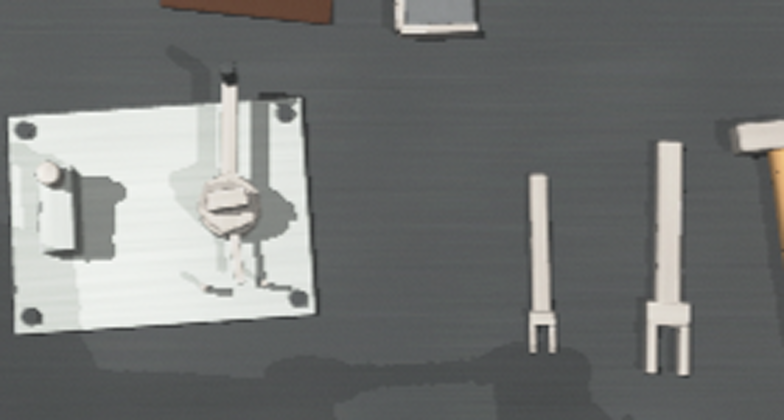

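View pics/side0c.png

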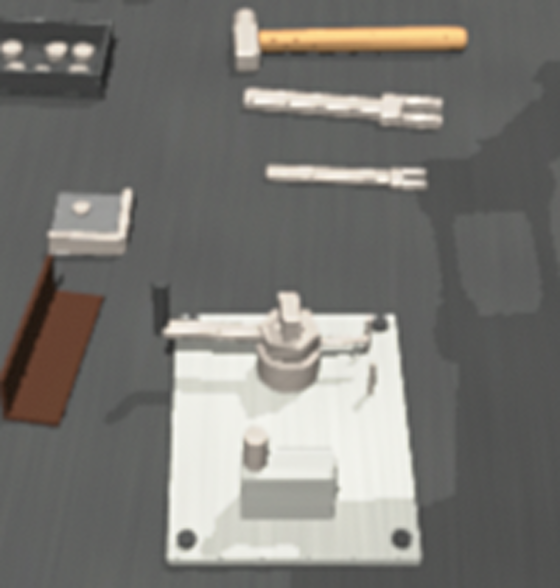

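```bash
cat >> h.py <<'E'
def wrap(a): return (a+np.pi)%(2*np.pi)-np.pi
def yaw():
    r=R.from_rotvec(env.observe()['tool_rot']).as_matrix(); return np.arctan2(r[1,0],r[0,0])
def plan(p,yw):
    """tool-axis shift (cm) and turn to get to world p with x-axis yaw yw, tool down"""
    o=env.observe(); r=R.from_rotvec(o['tool_rot']); 
    t=R.from_matrix(np.array([[np.cos(yw),np.sin(yw),0],[np.sin(yw),-np.cos(yw),0],[0,0,-1.]]))
    d=r.inv().apply(np.array(p)-o['eef_pos'])*100; w=(r.inv()*t).as_rotvec()
    print('shift cm',d.round(2),'turn',w.round(3), 't',round(o['time'],2),'pos',o['eef_pos'].round(4),'yaw',round(yaw(),3)); return d,w
E
python3 - <<'E'
from h import *
plan([.58,.05,.30],0)
E
```

```text
shift cm [ 57.37 -47.61  -6.07] turn [ 0.    -0.     0.257] t 1.95 pos [ 0.146  -0.5562  0.2393] yaw 0.257
```

{"api": "send_rows", "payload": {"moves": "57.4 -47.6 -6 0 0 0.257 -1;57.4 -47.6 -6 0 0 0.257 -1;57.4 -47.6 -6 0 0 0.257 -1;57.4 -47.6 -6 0 0 0.257 -1;57.4 -47.6 -6 0 0 0.257 -1;57.4 -47.6 -6 0 0 0.257 -1;57.4 -47.6 -6 0 0 0.257 -1;57.4 -47.6 -6 0 0 0.257 -1;57.4 -47.6 -6 0 0 0.257 -1;57.4 -47.6 -6 0 0 0.257 -1"}}

```text
time: 2.78
eef_pos: [0.3887, -0.2167, 0.2732]
tool_rot: [3.141, -0.001, 0.001]
ft_force: [1.3, -0.3, -0.1]
width: 0.0857
```

Run:
```python
from h import *
plan([.58,.05,.30],0)
```

```text
shift cm [ 19.12 -26.68  -2.68] turn [ 0.001 -0.001 -0.001] t 2.78 pos [ 0.3887 -0.2167  0.2732] yaw -0.001
```

{"api": "send_rows", "payload": {"moves": "19.1 -26.7 -2.7 0 0 0 -1;19.1 -26.7 -2.7 0 0 0 -1;19.1 -26.7 -2.7 0 0 0 -1;19.1 -26.7 -2.7 0 0 0 -1;19.1 -26.7 -2.7 0 0 0 -1;19.1 -26.7 -2.7 0 0 0 -1;19.1 -26.7 -2.7 0 0 0 -1;19.1 -26.7 -2.7 0 0 0 -1;19.1 -26.7 -2.7 0 0 0 -1;19.1 -26.7 -2.7 0 0 0 -1"}}

```text
time: 3.62
eef_pos: [0.5797, 0.05, 0.2992]
tool_rot: [3.141, 0.005, -0.001]
ft_force: [-0.8, -1.1, -1.1]
width: 0.0853
```

Run:
```python
from h import *
import pickle
plan([.58,.05,.30],0)
s=snap('wrist','w1'); pickle.dump(s,open('w1.pkl','wb'))
print(ray(s,320,240))
for c,n in (('wrist','w1'),):
  for th in ['post','lever_pin','pointer_tip','flats']:
    for r in env.regions_of(th,c)[:2]: print(th,round(r['confidence'],2),np.array(r['rect']))
```

```text
shift cm [ 0.03  0.   -0.08] turn [0.    0.001 0.003] t 3.62 pos [0.5797 0.05   0.2992] yaw 0.003
(array([0.64677063, 0.05115669, 0.43298372]), array([-0.28350203,  0.00799114, -0.95915333]))
post 0.93 [182.1 208.   32.3  29. ]
lever_pin 0.9 [343.1 172.7  54.  153.2]
lever_pin 0.19 [359.4  21.8 166.5  42.9]
pointer_tip 0.58 [344.7 189.4  50.4 185.4]
flats 0.89 [341.7 191.4  53.4 183. ]
```

View pics/w1.png

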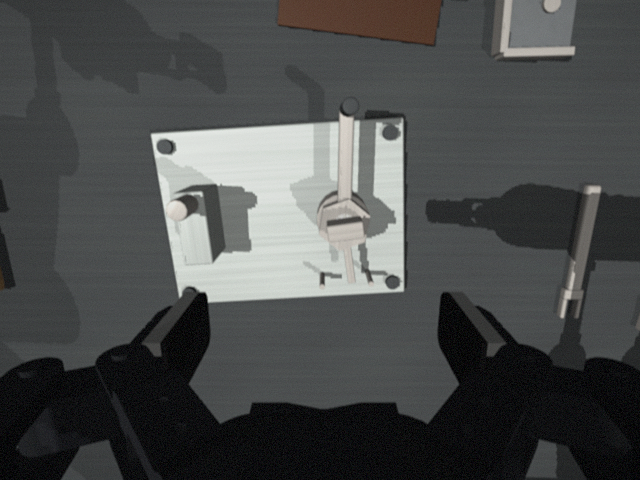

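Run:
```python
import cv2
i=cv2.imread('pics/w1.png')
cv2.imwrite('pics/w1c.png',cv2.resize(i[80:310,140:420],None,fx=2.6,fy=2.6,interpolation=cv2.INTER_CUBIC))
cv2.imwrite('pics/w1d.png',cv2.resize(i[190:300,290:400],None,fx=5.4,fy=5.4,interpolation=cv2.INTER_CUBIC))
```

```text
(no output)
```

View pics/w1c.png

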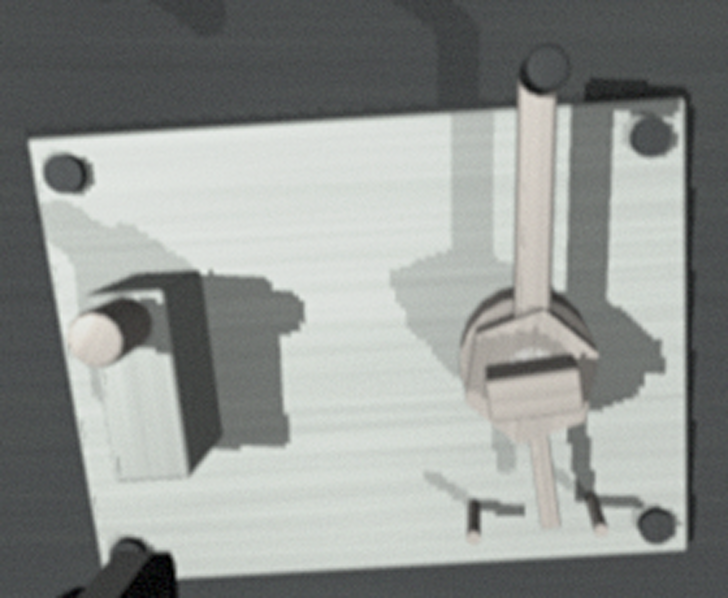

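View pics/w1d.png

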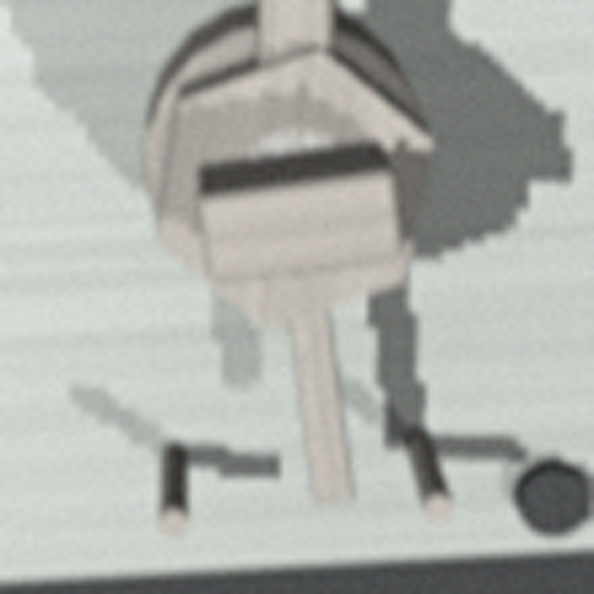

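```bash
cat > fit.py <<'E'
from h import *
import pickle
from scipy.optimize import least_squares
s=pickle.load(open('w1.pkl','rb'))
J=[(100,200,12),(100,-70,12),(-100,-70,12),(31,150,100),(-71,26.5,50),(-71,-26.5,50)]
px=[(151.2,133.5),(403.1,117.7),(403.8,291.2),(176.9,210),(321.9,286.3),(370.9,283.7)]
ptr=(351.9,282.8); lp=(350.8,106.5)
d=lambda *a:(np.array(a)/5.4+[290,190])
fl=[d(203,200),d(388,172),d(402,258),d(212,282)]; FL=[(8,17),(8,-17),(-8,-17),(-8,17)]
def W(p,q):
    q=np.array(q,float)/1000; c,sn=np.cos(p[2]),np.sin(p[2])
    return np.array([p[0]+c*q[0]-sn*q[1],p[1]+sn*q[0]+c*q[1],q[2]])
def rot(x,y,z,a): # a clockwise
    c,sn=np.cos(a),np.sin(a); return (c*x+sn*y,-sn*x+c*y,z)
def f(p):
    P=[W(p,q) for q in J]; obs=list(px)
    P.append(W(p,rot(-70,0,48,p[3])));obs.append(ptr)
    P+= [W(p,rot(x,y,92,p[3])) for x,y in FL]; obs+=fl
    P.append(W(p,rot(110,0,112,p[4])));obs.append(lp)
    return (proj(s,P)-np.array(obs)).ravel()
r=least_squares(f,[.6,.03,0,0,0],loss='soft_l1')
if __name__=='__main__':
    print(r.x); print(r.fun.reshape(-1,2).round(1))
    print('locknut', r.x[4]-r.x[3]+.15, 'leverpin', W(r.x,rot(110,0,112,r.x[4])))
E
python3 fit.py
```

```text
[ 0.5534092   0.03013111  0.06127303 -0.08675355  0.06848425]
[[-1.7 -1. ]
 [ 0.9 -0.8]
 [ 0.6  0.9]
 [-1.   0.6]
 [ 0.   0.5]
 [ 0.2  0.4]
 [ 0.   0.6]
 [-1.2 -0.4]
 [ 1.3 -0.4]
 [ 0.7  0.2]
 [-0.4  0.9]
 [ 0.  -0.8]]
locknut 0.30523779727907135 leverpin [0.66340634 0.02933788 0.112     ]
```

Run:
```python
from h import *
plan([.50,-.36,.24],0)
```

```text
shift cm [-7.74 40.73  6.01] turn [ 0.     0.    -0.002] t 3.87 pos [0.5782 0.0471 0.2999] yaw -0.002
```

{"api": "send_rows", "payload": {"moves": "-8 41 6 0 0 0 -1;-8 41 6 0 0 0 -1;-8 41 6 0 0 0 -1;-8 41 6 0 0 0 -1;-8 41 6 0 0 0 -1;-8 41 6 0 0 0 -1;-8 41 6 0 0 0 -1;-8 41 6 0 0 0 -1;-8 41 6 0 0 0 -1;-8 41 6 0 0 0 -1"}}

```text
time: 4.7
eef_pos: [0.4979, -0.359, 0.2408]
tool_rot: [3.141, -0.004, 0.001]
ft_force: [1.5, -0.8, 0.4]
width: 0.0851
```

{"api": "send_rows", "payload": {"moves": "0 0 0 0 0 0 -1;0 0 0 0 0 0 -1;0 0 0 0 0 0 -1;0 0 0 0 0 0 -1;0 0 0 0 0 0 -1;0 0 0 0 0 0 -1;0 0 0 0 0 0 -1;0 0 0 0 0 0 -1;0 0 0 0 0 0 -1;0 0 0 0 0 0 -1"}}

```text
time: 5.53
eef_pos: [0.5001, -0.3561, 0.2406]
tool_rot: [3.141, 0.0, 0.0]
ft_force: [0.1, -0.3, 0.2]
width: 0.0852
```

Run:
```python
from h import *
import pickle
plan([.50,-.36,.24],0)
s=snap('wrist','w2'); pickle.dump(s,open('w2.pkl','wb'))
for r in env.regions_of('spanner','wrist')[:2]:
    print(round(r['confidence'],2),np.array(r['rect']), cv2.minAreaRect(np.argwhere(r['pixels'])[:,::-1].astype(np.float32)))
i=cv2.imread('pics/w2.png')
```

```text
shift cm [-0.01  0.39  0.06] turn [ 0. -0.  0.] t 5.53 pos [ 0.5001 -0.3561  0.2406] yaw 0.0
0.56 [330.6 181.7  43.4 224. ] ((334.1748046875, 181.37831115722656), (38.048866271972656, 221.97390747070312), 3.8140745162963867)
```

View pics/w2.png

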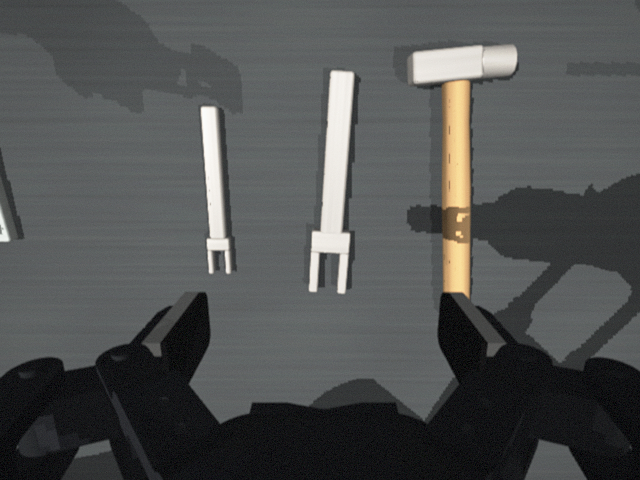

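Run:
```python
import cv2
i=cv2.imread('pics/w2.png')
cv2.imwrite('pics/w2c.png',cv2.resize(i[60:180,280:400],None,fx=5,fy=5,interpolation=cv2.INTER_CUBIC))
cv2.imwrite('pics/w2d.png',cv2.resize(i[185:305,270:390],None,fx=5,fy=5,interpolation=cv2.INTER_CUBIC))
```

```text
(no output)
```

View pics/w2c.png

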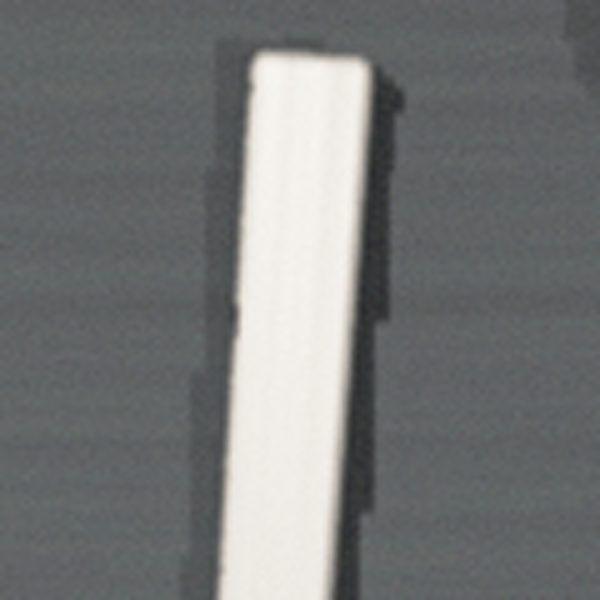

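View pics/w2d.png

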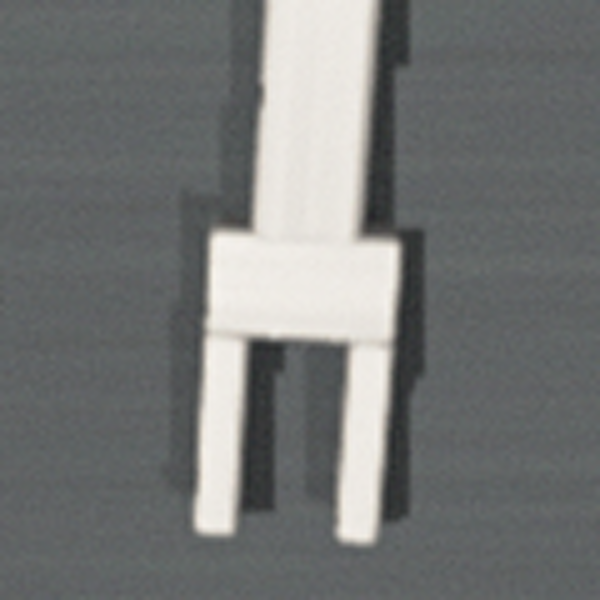

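Run:
```python
from h import *
import pickle
from scipy.optimize import least_squares
s=pickle.load(open('w2.pkl','rb'))
c=lambda a,b:(a/5+280,b/5+60); d=lambda a,b:(a/5+270,b/5+185)
px=[c(254,53),c(371,57),d(194,533),d(378,544),d(211,230),d(401,238)]
Q=[(190,11),(190,-11),(-22,19),(-22,-19),(43,19),(43,-19)]
def f(p):
    cc,sn=np.cos(p[2]),np.sin(p[2])
    P=[(p[0]+(cc*x-sn*y)/1000,p[1]+(sn*x+cc*y)/1000,.014) for x,y in Q]
    return (proj(s,P)-np.array(px)).ravel()
r=least_squares(f,[.5,-.37,0]);print(r.x,r.fun.reshape(-1,2).round(1))
x,y,a=r.x
P=[(x+.085*np.cos(a),y+.085*np.sin(a)),(.012)]
print(P); plan([P[0][0],P[0][1],.012],a); print(onz(s,320,128,0),[onz(s,u,v,0.01) for u,v in((232,240),(442,240))])
```

```text
[ 0.42584422 -0.36026635 -0.06108408] [[-0.9 -1.3]
 [ 0.8 -0.5]
 [-0.3  0.9]
 [ 0.1  0.8]
 [-0.3  0. ]
 [ 0.6  0.7]]
[(np.float64(0.510685692994929), np.float64(-0.36545526458373534)), 0.012]
shift cm [ 1.07  0.92 22.85] turn [ 0.    -0.     0.061] t 5.63 pos [ 0.5    -0.3563  0.2405] yaw 0.0
[ 0.56670365 -0.35197681  0.        ] [array([ 0.45966097, -0.26455303,  0.01      ]), array([ 0.4596042 , -0.47273245,  0.01      ])]
```

{"api": "send_rows", "payload": {"moves": "1.1 0.9 10 0 0 0.061 -1;1.1 0.9 18 0 0 0.061 -1;1.1 0.9 18 0 0 0.061 -1;1.1 0.9 18 0 0 0.061 -1;1.1 0.9 18 0 0 0.061 -1;1.1 0.9 18 0 0 0.061 -1;1.1 0.9 20 0 0 0.061 -1;1.1 0.9 20.5 0 0 0.061 -1;1.1 0.9 20.5 0 0 0.061 -1;1.1 0.9 20.5 0 0 0.061 -1"}}

```text
time: 6.47
eef_pos: [0.5114, -0.3659, 0.0367]
tool_rot: [3.139, -0.096, 0.002]
ft_force: [0.8, -1.1, 0.8]
width: 0.0852
```

Run:
```python
from h import *
plan([.5107,-.3655,.012],-.061)
```

```text
shift cm [-0.08 -0.04  2.47] turn [ 0.001 -0.001 -0.   ] t 6.47 pos [ 0.5114 -0.3659  0.0367] yaw -0.061
```

{"api": "send_rows", "payload": {"moves": "0 0 1.5 0 0 0 -1;0 0 2.3 0 0 0 -1;0 0 2.4 0 0 0 -1;0 0 2.4 0 0 0 0;0 0 2.4 0 0 0 0.8;0 0 2.4 0 0 0 1;0 0 2.4 0 0 0 1;0 0 2.4 0 0 0 1;0 0 2.4 0 0 0 1;0 0 2.4 0 0 0 1", "squeeze": 70}}

```text
time: 7.3
eef_pos: [0.5112, -0.3658, 0.0123]
tool_rot: [3.139, -0.096, 0.001]
ft_force: [-1.1, 0.6, 5.1]
width: 0.0202
```

{"api": "send_rows", "payload": {"moves": "0 0 0 0 0 0 1;0 0 0 0 0 0 1;0 0 0 0 0 0 1;0 0 0 0 0 0 1;0 0 -1 0 0 0 1;0 0 -3 0 0 0 1;0 0 -7 0 0 0 1;0 0 -11 0 0 0 1;0 0 -12 0 0 0 1;0 0 -12 0 0 0 1"}}

```text
time: 8.13
eef_pos: [0.5128, -0.3669, 0.1353]
tool_rot: [3.135, -0.096, 0.01]
ft_force: [0.1, -0.4, -3.3]
width: 0.0197
```

Run:
```python
from h import *
plan([.5408,.1142,.20],1.719)
```

```text
shift cm [ -0.11 -48.16  -6.7 ] turn [ 0.009 -0.    -1.78 ] t 8.13 pos [ 0.5128 -0.3669  0.1353] yaw -0.061
```

{"api": "send_rows", "payload": {"moves": "0 0 -6.5 0 0 0 1;0 -2 -6.5 0 0 -0.1 1;0 -5 -6.5 0 0 -0.2 1;0 -8 -6.5 0 0 -0.3 1;0 -12 -6.5 0 0 -0.4 1;0 -16 -6.5 0 0 -0.5 1;0 -20 -6.5 0 0 -0.6 1;0 -24 -6.5 0 0 -0.7 1;0 -28 -6.5 0 0 -0.8 1;0 -31 -6.5 0 0 -0.9 1"}}

```text
time: 8.97
eef_pos: [0.5276, -0.0523, 0.1936]
tool_rot: [-2.861, -1.285, 0.006]
ft_force: [-0.2, -0.3, -3.9]
width: 0.0198
```

Run:
```python
from h import *
plan([.5408,.1142,.20],1.719)
```

```text
shift cm [ 13.32 -10.07  -0.6 ] turn [-0.007 -0.001 -0.874] t 8.97 pos [ 0.5276 -0.0523  0.1936] yaw 0.845
```

{"api": "send_rows", "payload": {"moves": "3 -2 -0.6 0 0 -0.1 1;5 -4 -0.6 0 0 -0.2 1;7 -5 -0.6 0 0 -0.3 1;9 -7 -0.6 0 0 -0.4 1;11 -9 -0.6 0 0 -0.5 1;13.3 -10 -0.6 0 0 -0.6 1;13.3 -10 -0.6 0 0 -0.7 1;13.3 -10 -0.6 0 0 -0.8 1;13.3 -10 -0.6 0 0 -0.874 1;13.3 -10 -0.6 0 0 -0.874 1"}}

```text
time: 9.8
eef_pos: [0.5426, 0.1101, 0.1995]
tool_rot: [-2.053, -2.372, 0.007]
ft_force: [-0.4, 0.3, -3.0]
width: 0.0198
```

{"api": "send_rows", "payload": {"moves": "0 0 0 0 0 0 1;0 0 0 0 0 0 1;0 0 0 0 0 0 1;0 0 0 0 0 0 1;0 0 0 0 0 0 1;0 0 0 0 0 0 1;0 0 0 0 0 0 1;0 0 0 0 0 0 1;0 0 0 0 0 0 1;0 0 0 0 0 0 1"}}

```text
time: 10.63
eef_pos: [0.5444, 0.1098, 0.2025]
tool_rot: [2.058, 2.373, 0.0]
ft_force: [0.4, -0.1, -3.7]
width: 0.0198
```

Run:
```python
from h import *
import pickle
plan([.5408,.1142,.20],1.719)
for c in('wrist','top','side'):
    s=snap(c,c[0]+'3'); pickle.dump(s,open(c[0]+'3.pkl','wb'))
i=cv2.imread('pics/t3.png'); cv2.imwrite('pics/t3c.png',cv2.resize(i[170:330,200:400],None,fx=3.7,fy=3.7,interpolation=cv2.INTER_CUBIC))
```

```text
shift cm [ 0.49 -0.29  0.25] turn [ 0.     0.    -0.006] t 10.63 pos [0.5444 0.1098 0.2025] yaw 1.713
```

View pics/w3.png

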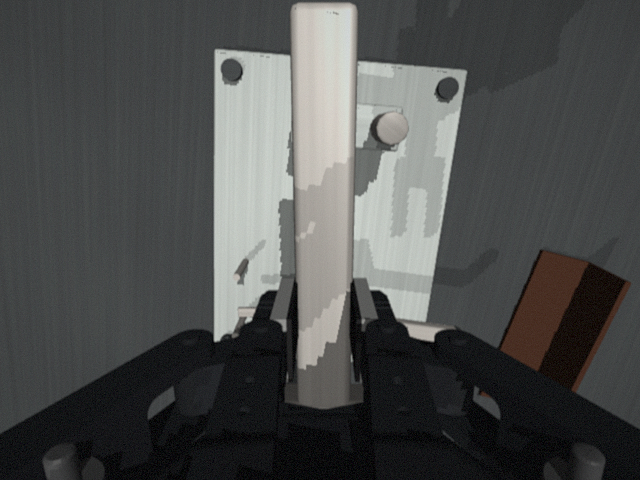

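View pics/t3c.png

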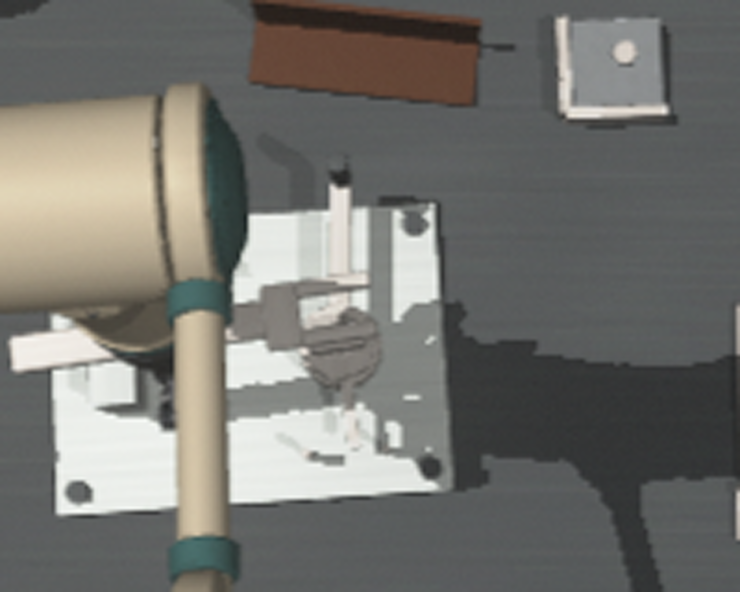

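Run:
```python
import cv2
i=cv2.imread('pics/w3.png')
cv2.imwrite('pics/w3c.png',cv2.resize(i[0:80,270:380],None,fx=6,fy=6,interpolation=cv2.INTER_CUBIC))
g=cv2.convertScaleAbs(i[340:430,265:385],alpha=1.8)
cv2.imwrite('pics/w3d.png',cv2.resize(g,None,fx=6,fy=6,interpolation=cv2.INTER_CUBIC))
```

```text
(no output)
```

View pics/w3c.png

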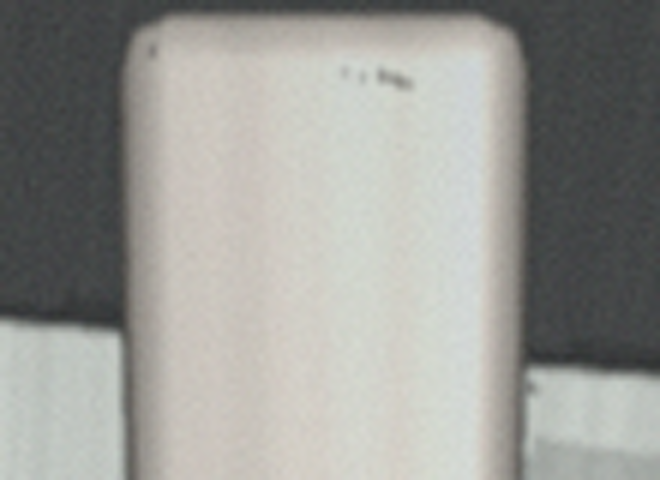

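View pics/w3d.png

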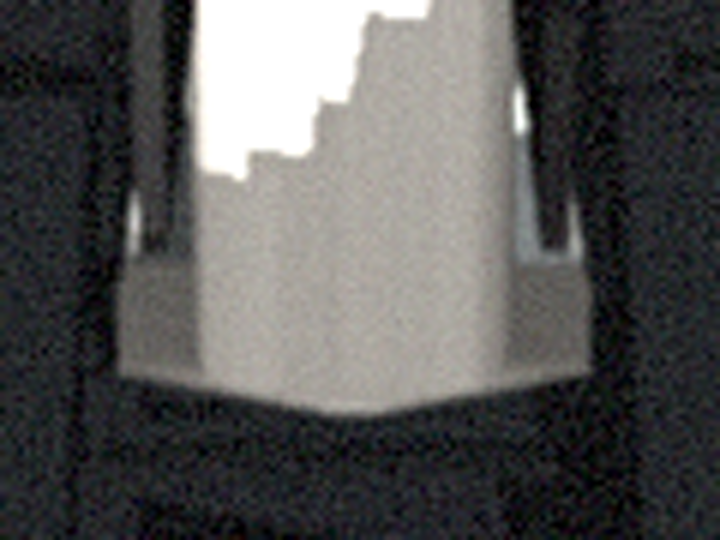

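View pics/s3.png

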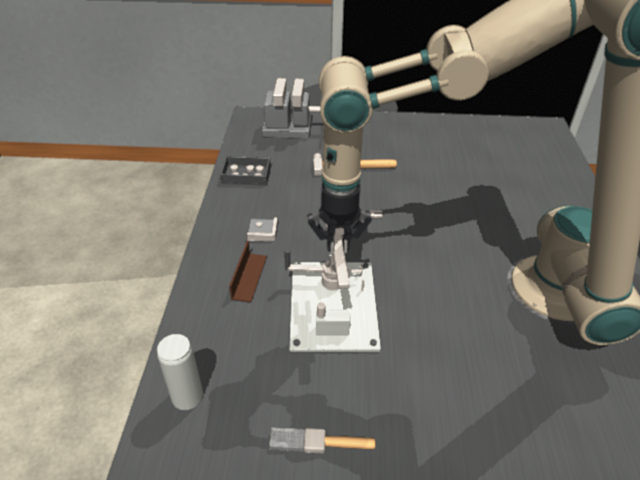

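Run:
```python
from h import *
import pickle
from scipy.optimize import least_squares
s=pickle.load(open('w3.pkl','rb'));o=env.observe();r=R.from_rotvec(o['tool_rot'])
T=lambda x,y,z:o['eef_pos']+r.apply([x,y,z])
for z in (-.002,.005): print(z,proj(s,[T(.105,.011,z),T(.105,-.011,z),T(-.02,.011,z),T(-.02,-.011,z)]).round(1).tolist())
for z in(-.002,.003,.01):
  p=onz(s,324,2.5,o['eef_pos'][2]-z); print(z,r.inv().apply(p-o['eef_pos']))
  p=onz(s,324,340+405/6,o['eef_pos'][2]-z); print(z,'head',r.inv().apply(p-o['eef_pos']))
ww=[]
# fit: d (TCP along spanner), zt, pitch using widths & end row
def f(p):
    L,z,th=p
    def q(x,y): # x from TCP along handle
        return T(x*np.cos(th),y,z-x*np.sin(th))
    a=proj(s,[q(L,.011),q(L,-.011),q(-.02,.011),q(-.02,-.011)])
    return [a[0,0]-290.7,a[1,0]-357.3,a[0,1]-2.5,(a[3,0]-a[2,0])-53.3]
res=least_squares(f,[.105,0,0],x_scale=[.1,.01,.1]);print(res.x,res.fun)
```

```text
-0.002 [[359.0, 1.7], [287.2, 1.8], [351.4, 359.7], [295.4, 359.7]]
0.005 [[357.1, 8.6], [289.2, 8.6], [350.2, 349.7], [296.6, 349.7]]
-0.002 [ 0.10479289  0.00026721 -0.00200928]
-0.002 head [-0.04225715  0.00022384 -0.00199624]
0.003 [0.10619683 0.00027071 0.0029906 ]
0.003 head [-0.04642702  0.00022569  0.00300413]
0.01 [0.10816234 0.0002756  0.00999042]
0.01 head [-0.05226485  0.00022828  0.01000464]
[ 5.76499092e+05  1.70738000e+05 -1.21690470e+00] [ 3.29988560e+01 -3.36011573e+01  1.86320222e-03 -5.33000512e+01]
```

{"api": "send_rows", "payload": {"moves": "0.5 -0.3 0 0 0 -0.006 1;0.5 -0.3 2 0 0 -0.006 1;0.5 -0.3 4 0 0 -0.006 1;0.5 -0.3 6 0 0 -0.006 1;0.5 -0.3 8 0 0 -0.006 1;0.5 -0.3 9 0 0 -0.006 1;0.5 -0.3 9 0 0 -0.006 1;0.5 -0.3 9 0 0 -0.006 1;0.5 -0.3 9 0 0 -0.006 1;0.5 -0.3 9 0 0 -0.006 1"}}

```text
time: 11.62
eef_pos: [0.5419, 0.1145, 0.1139]
tool_rot: [2.05, 2.378, 0.003]
ft_force: [-0.0, 0.2, -4.0]
width: 0.0201
```

Run:
```python
from h import *
import pickle
plan([.5408,.1142,.078],1.719)
for c in('wrist','top','side'):
    s=snap(c,c[0]+'4'); pickle.dump(s,open(c[0]+'4.pkl','wb'))
i=cv2.imread('pics/t4.png'); cv2.imwrite('pics/t4c.png',cv2.resize(i[200:300,250:350],None,fx=6,fy=6,interpolation=cv2.INTER_CUBIC))
i=cv2.imread('pics/s4.png'); cv2.imwrite('pics/s4c.png',cv2.resize(i[230:360,280:400],None,fx=4.6,fy=4.6,interpolation=cv2.INTER_CUBIC))
```

```text
shift cm [-0.01 -0.12  3.59] turn [ 0.003  0.    -0.   ] t 11.62 pos [0.5419 0.1145 0.1139] yaw 1.719
```

View pics/t4c.png

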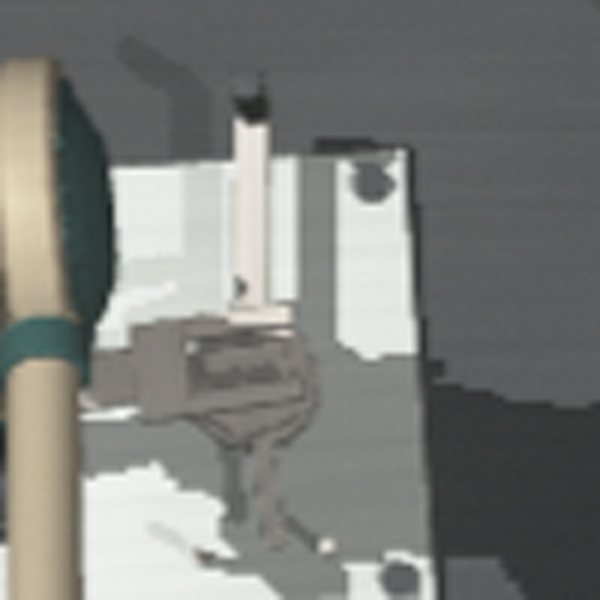

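View pics/s4c.png

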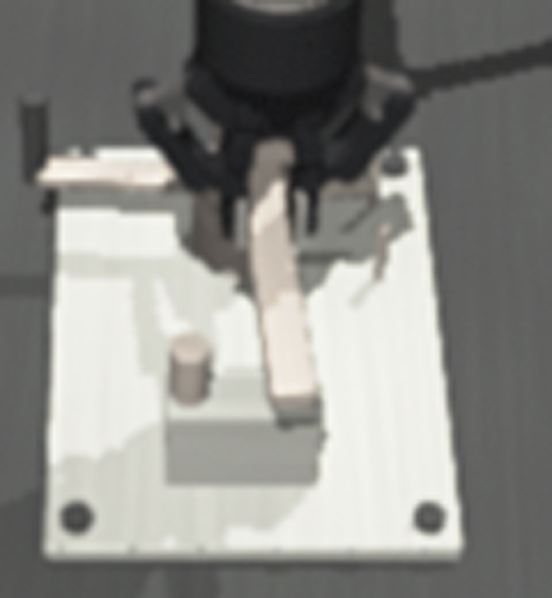

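Run:
```python
from h import *
import pickle
s=pickle.load(open('t4.pkl','rb'));
i=cv2.imread('pics/t4.png')[240:280,270:320]
i=cv2.resize(i,None,fx=14,fy=14,interpolation=cv2.INTER_CUBIC)
i=cv2.convertScaleAbs(i,alpha=2.2,beta=-120)
cv2.imwrite('pics/t4d.png',i)
import fit
p=fit.r.x
fl=[fit.W(p,fit.rot(x,y,92,p[3])) for x,y in fit.FL]
print('flats top',((proj(s,fl)-[270,240])*14).round())
o=env.observe(); rr=R.from_rotvec(o['tool_rot'])
pts=[o['eef_pos']+rr.apply([x/1000-.085,y/1000,-.002]) for x,y in((-22,10),(-22,19),(-22,-10),(-22,-19),(22,10),(22,-10))]
print('prongs',((proj(s,pts)-[270,240])*14).round())
print(o['eef_pos'])
```

```text
flats top [[190. 263.]
 [388. 233.]
 [402. 326.]
 [203. 356.]]
prongs [[411. 196.]
 [403. 143.]
 [428. 313.]
 [436. 367.]
 [149. 235.]
 [166. 353.]]
[0.54129782 0.11439212 0.11344964]
```

View pics/t4d.png

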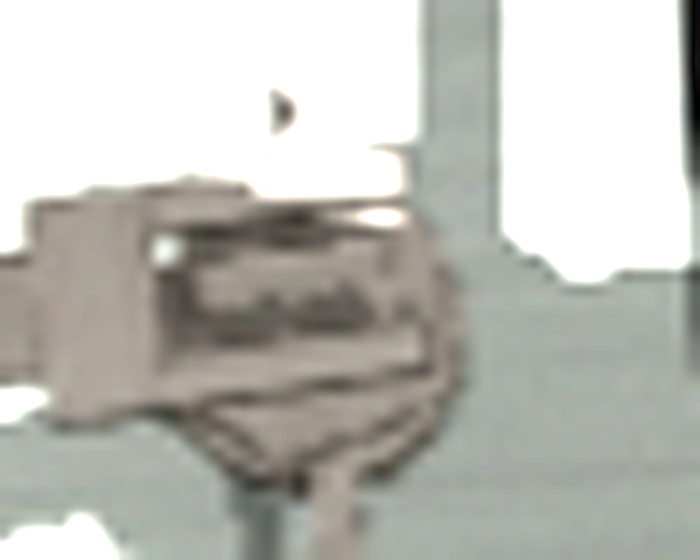

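{"api": "send_rows", "payload": {"moves": "0 -0.07 0.3 0 0 0 1;0 -0.07 0.6 0 0 0 1;0 -0.07 0.9 0 0 0 1;0 -0.07 1.2 0 0 0 1;0 -0.07 1.4 0 0 0 1;0 -0.07 1.4 0 0 0 1;0 -0.07 1.4 0 0 0 1;0 -0.07 1.4 0 0 0 1;0 -0.07 1.4 0 0 0 1;0 -0.07 1.4 0 0 0 1"}}

```text
time: 12.6
eef_pos: [0.5401, 0.1142, 0.0986]
tool_rot: [2.051, 2.379, 0.0]
ft_force: [0.4, 0.4, -3.2]
width: 0.0198
```

Run:
```python
from h import *
plan([.5408,.1142,.078],1.719)
o=env.observe();print(o['ft_force'].round(1),o['moment'].round(2))
```

```text
shift cm [-0.01  0.07  2.06] turn [ 0.  0. -0.] t 12.6 pos [0.5401 0.1142 0.0986] yaw 1.719
[ 0.4  0.4 -3.2] [-0.04  0.01  0.04]
```

{"api": "send_rows", "payload": {"moves": "0 0.04 0.4 0 0 0 1;0 0.04 0.8 0 0 0 1;0 0.04 1.1 0 0 0 1;0 0.04 1.4 0 0 0 1;0 0.04 1.6 0 0 0 1;0 0.04 1.7 0 0 0 1;0 0.04 1.8 0 0 0 1;0 0.04 1.9 0 0 0 1;0 0.04 1.9 0 0 0 1;0 0.04 1.9 0 0 0 1"}}

```text
time: 13.43
eef_pos: [0.5405, 0.1143, 0.0795]
tool_rot: [2.051, 2.38, 0.0]
ft_force: [1.0, 0.5, -3.9]
width: 0.0196
```

Run:
```python
from h import *
plan([.5408,.1142,.078],1.719)
o=env.observe();print(o['ft_force'].round(1),o['moment'].round(2))
```

```text
shift cm [-0.01  0.03  0.15] turn [ 0.  0. -0.] t 13.43 pos [0.5405 0.1143 0.0795] yaw 1.719
[ 1.   0.5 -3.9] [ 0.    0.04 -0.02]
```

{"api": "send_rows", "payload": {"moves": "0 0 0.05 0 0 0 1;0 0 0.1 0 0 0 1;0 0 0.12 0 0 0 1;0 0 0.14 0 0 0 1;0 0 0.16 0 0 0 1;0 0 0.18 0 0 0 1;0 0 0.18 0 0 0 1;0 0 0.18 0 0 0 1;0 0 0.18 0 0 0 1;0 0 0.18 0 0 0 1"}}

```text
time: 14.27
eef_pos: [0.5404, 0.1143, 0.0782]
tool_rot: [2.051, 2.379, 0.0]
ft_force: [-2.1, -0.4, 5.7]
width: 0.0201
```

Run:
```python
from h import *
plan([.5408,.1142,.078],1.719)
o=env.observe();print(o['ft_force'].round(1),o['moment'].round(2))
for c in('top','side'): s=snap(c,c[0]+'5')
i=cv2.imread('pics/t5.png')[235:285,260:320]
cv2.imwrite('pics/t5c.png',cv2.convertScaleAbs(cv2.resize(i,None,fx=12,fy=12,interpolation=cv2.INTER_CUBIC),alpha=2.2,beta=-120))
i=cv2.imread('pics/s5.png'); cv2.imwrite('pics/s5c.png',cv2.resize(i[230:360,280:400],None,fx=4.6,fy=4.6,interpolation=cv2.INTER_CUBIC))
```

```text
shift cm [-0.01  0.04  0.02] turn [ 0.  0. -0.] t 14.27 pos [0.5404 0.1143 0.0782] yaw 1.719
[-2.1 -0.4  5.7] [-0.03  0.32  0.01]
```

View pics/t5c.png

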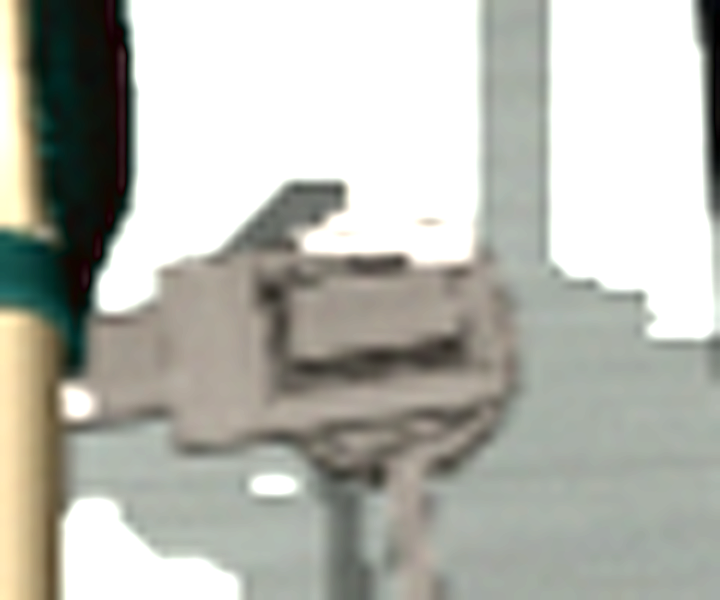

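View pics/s5c.png

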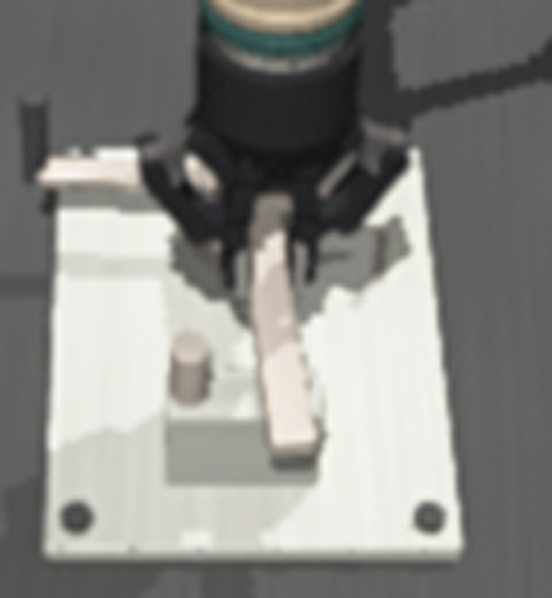

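{"api": "send_rows", "payload": {"moves": "0 0 0 0 0 0 0.5;0 0 0 0 0 0 0;0 0 0 0 0 0 -0.5;0 0 0 0 0 0 -0.5;0 0 0 0 0 0 -0.5;0 0 0 0 0 0 -0.5;0 0 -1 0 0 0 -0.5;0 0 -4 0 0 0 -0.5;0 0 -8 0 0 0 -0.5;0 0 -12 0 0 0 -0.5"}}

```text
time: 15.2
eef_pos: [0.5396, 0.1142, 0.1989]
tool_rot: [-2.05, -2.378, 0.002]
ft_force: [1.8, 0.6, 0.5]
width: 0.0641
```

Run:
```python
from h import *
import pickle
plan([.5408,.1142,.20],1.719)
s=snap('wrist','w6'); pickle.dump(s,open('w6.pkl','wb'))
```

```text
shift cm [-0.02  0.12 -0.11] turn [-0.002 -0.    -0.   ] t 15.2 pos [0.5396 0.1142 0.1989] yaw 1.719
```

View pics/w6.png

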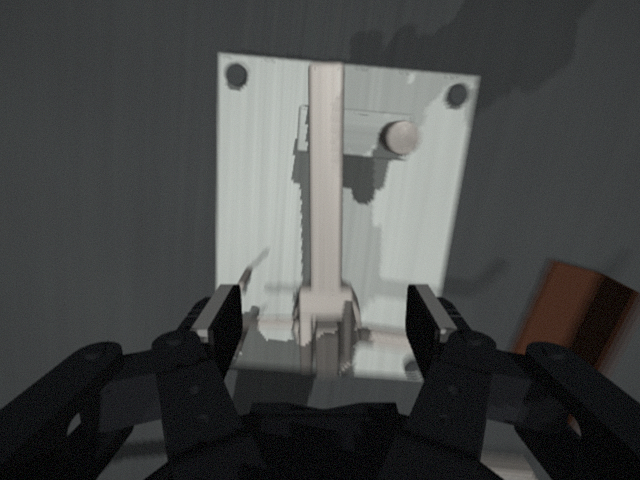

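Run:
```python
from h import *
plan([.6634,.0293,.20],3.134)
```

```text
shift cm [-10.2   10.45   0.98] turn [ 0.012  0.012 -1.415] t 15.25 pos [0.5449 0.1148 0.2082] yaw 1.719
```

{"api": "send_rows", "payload": {"moves": "-1 1 0 0 0 -0.11 -0.5;-2 2 0 0 0 -0.22 -0.5;-4 4 0 0 0 -0.33 -0.5;-6 6 0 0 0 -0.44 -0.5;-8 8 0 0 0 -0.55 -0.5;-10.2 10.5 0 0 0 -0.66 -0.5;-10.2 10.5 0 0 0 -0.77 -0.5;-10.2 10.5 0 0 0 -0.88 -0.5;-10.2 10.5 0 0 0 -0.99 -0.5;-10.2 10.5 0 0 0 -1.1 -0.5"}}

```text
time: 16.08
eef_pos: [0.6596, 0.0286, 0.1979]
tool_rot: [0.497, 3.102, 0.0]
ft_force: [-0.3, 0.4, 0.4]
width: 0.064
```

Run:
```python
from h import *
plan([.6634,.0293,.20],3.134)
```

```text
shift cm [-0.34  0.19 -0.21] turn [ 0.    0.   -0.31] t 16.08 pos [0.6596 0.0286 0.1979] yaw 2.824
```

{"api": "send_rows", "payload": {"moves": "-0.3 0.2 0 0 0 -0.1 -0.5;-0.3 0.2 0 0 0 -0.2 -0.5;-0.3 0.2 0 0 0 -0.31 -0.5;-0.3 0.2 0 0 0 -0.31 -0.5;-0.3 0.2 0 0 0 -0.31 -0.5;-0.3 0.2 0 0 0 -0.31 -0.5;-0.3 0.2 0 0 0 -0.31 -0.5;-0.3 0.2 0 0 0 -0.31 -0.5;-0.3 0.2 0 0 0 -0.31 -0.5;-0.3 0.2 0 0 0 -0.31 -0.5"}}

```text
time: 16.92
eef_pos: [0.6627, 0.0298, 0.1976]
tool_rot: [-0.021, -3.141, 0.0]
ft_force: [-0.5, -0.3, -0.1]
width: 0.0639
```

Run:
```python
from h import *
import pickle
plan([.6634,.0293,.082],3.134)
s=snap('wrist','w7'); pickle.dump(s,open('w7.pkl','wb'))
print(proj(s,[[.6634,.0293,.112],[.5534,.0301,.092]]))
snap('top','t7');snap('side','s7')
i=cv2.imread('pics/t7.png'); cv2.imwrite('pics/t7c.png',cv2.resize(i[200:300,200:340],None,fx=5,fy=5,interpolation=cv2.INTER_CUBIC))
i=cv2.imread('pics/s7.png'); cv2.imwrite('pics/s7c.png',cv2.resize(i[230:360,280:400],None,fx=4.6,fy=4.6,interpolation=cv2.INTER_CUBIC))
```

```text
shift cm [-0.07 -0.05 11.56] turn [-0.    -0.    -0.006] t 16.92 pos [0.6627 0.0298 0.1976] yaw 3.128
[[321.32529511 245.06532184]
 [319.99177316  51.45534334]]
```

View pics/w7.png

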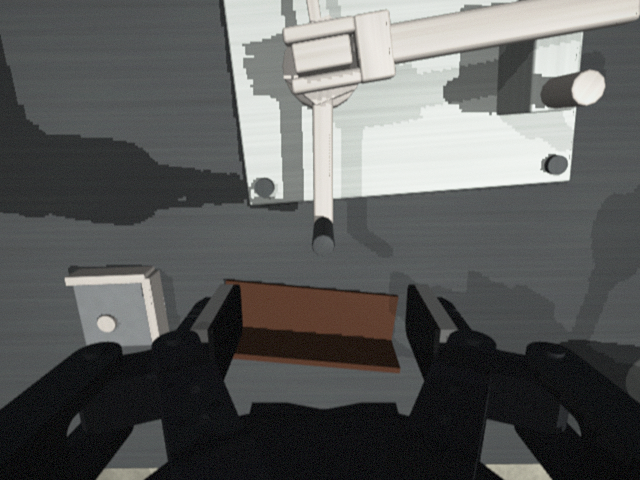

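View pics/t7c.png

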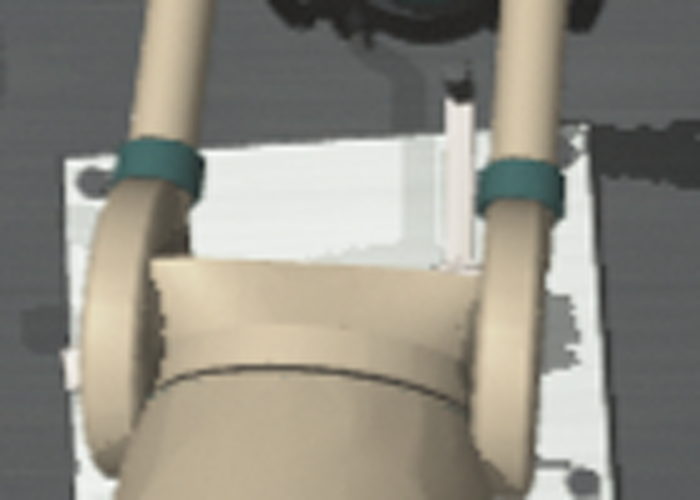

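View pics/s7c.png

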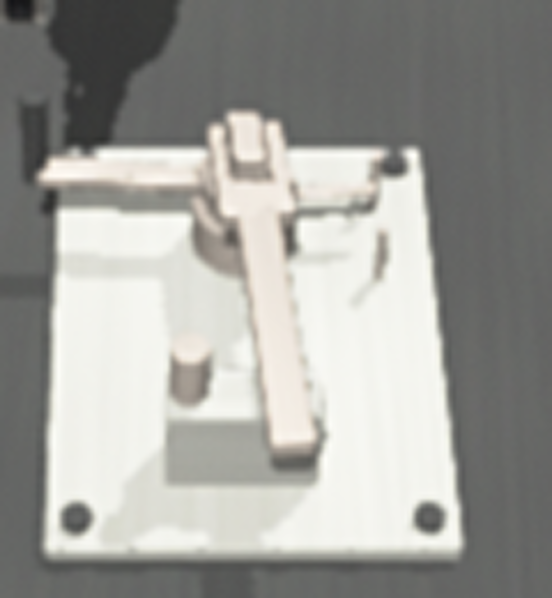

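{"api": "send_rows", "payload": {"moves": "0 0 3 0 0 0 -0.5;0 0 6 0 0 0 -0.5;0 0 9 0 0 0 -0.5;0 0 11 0 0 0 -0.5;0 0 11.5 0 0 0 -0.5;0 0 11.5 0 0 0 -0.5;0 0 11.5 0 0 0 -0.5;0 0 11.5 0 0 0 -0.3;0 0 11.5 0 0 0 0;0 0 11.5 0 0 0 0.3", "squeeze": 25}}

```text
time: 17.9
eef_pos: [0.6637, 0.0298, 0.0843]
tool_rot: [0.02, 3.139, -0.0]
ft_force: [0.1, 0.5, 0.2]
width: 0.0322
```

{"api": "send_rows", "payload": {"moves": "0 0 0 0 0 0 0.4;0 0 0 0 0 0 0.5;0 0 0 0 0 0 0.55;0 0 0 0 0 0 0.6;0 0 0 0 0 0 0.65;0 0 0 0 0 0 0.7;0 0 0 0 0 0 0.75;0 0 0 0 0 0 0.8;0 0 0 0 0 0 1;0 0 0 0 0 0 1"}}

```text
time: 18.73
eef_pos: [0.6628, 0.0298, 0.0827]
tool_rot: [0.02, 3.142, -0.0]
ft_force: [-0.7, 0.2, 1.7]
width: 0.0133
```

Run:
```python
from h import *
plan([.6634,.0293,.082],3.134)
o=env.observe();print(o['ft_force'].round(1),o['width'])
snap('wrist','w8')
```

```text
shift cm [-0.06 -0.05  0.07] turn [-0.     0.    -0.005] t 18.73 pos [0.6628 0.0298 0.0827] yaw 3.129
[-0.7  0.2  1.7] 0.013272253186495057
```

View pics/w8.png

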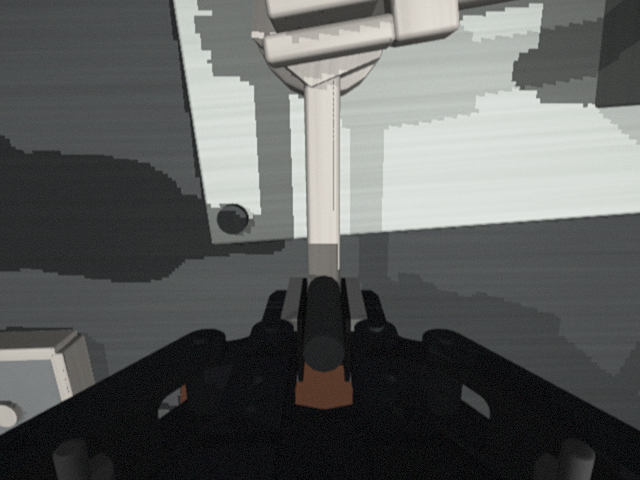

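{"api": "send_rows", "payload": {"moves": "0.01 -0.55 0 0 0 0.05 1;0.05 -1.1 0 0 0 0.1 1;0.12 -1.64 0 0 0 0.15 1;0.22 -2.19 0 0 0 0.2 1;0.34 -2.72 0 0 0 0.25 1;0.49 -3.25 0 0 0 0.3 1;0.67 -3.77 0 0 0 0.35 1;0.87 -4.28 0 0 0 0.4 1;1.1 -4.78 0 0 0 0.45 1;1.35 -5.27 0 0 0 0.5 1"}}

```text
time: 19.62
eef_pos: [0.6492, -0.0224, 0.0827]
tool_rot: [0.8, 3.037, 0.002]
ft_force: [1.2, 1.6, 1.1]
width: 0.013
```

```bash
cat > chk.py <<'E'
from h import *
import sys
n=sys.argv[1]
o=env.observe();c=np.array([.5534,.0301]);d=o['eef_pos'][:2]-c
print('rho',np.hypot(*d),'phi',np.arctan2(d[1],d[0]),'toolx',wrap(yaw()-np.pi),'z',o['eef_pos'][2],'F',o['ft_force'].round(1),o['width'],o['time'])
ph=np.arctan2(d[1],d[0]); t=np.array([np.sin(ph),-np.cos(ph)]); print('tangential force on tool (cw +)',o['ft_force'][:2]@t,'radial',o['ft_force'][:2]@(d/np.hypot(*d)))
for k in ('side','wrist'): snap(k,k[0]+n)
i=cv2.imread(f'pics/s{n}.png'); cv2.imwrite(f'pics/s{n}c.png',cv2.resize(i[230:360,280:400],None,fx=4.6,fy=4.6,interpolation=cv2.INTER_CUBIC))
E
python3 chk.py 9
```

```text
rho 0.10924128564833843 phi -0.500999850699799 toolx -0.5154858700959886 z 0.08271743029406624 F [1.2 1.6 1.1] 0.013001305725125615 19.6167
tangential force on tool (cw +) -2.03256036152547 radial 0.3086783856024092
```

View pics/s9c.png

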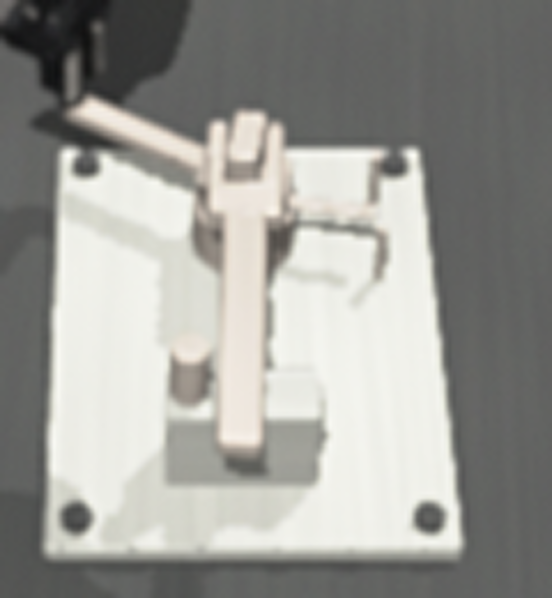

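View pics/w9.png

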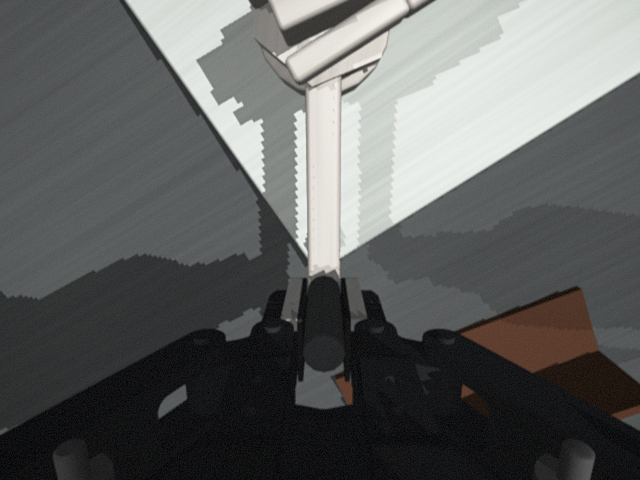

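Working as expected: the spanner has swung to near the post and the pointer sits between its pins. Continue the swing.

{"api": "send_rows", "payload": {"moves": "0.01 -0.55 0 0 0 0.05 1;0.05 -1.1 0 0 0 0.1 1;0.12 -1.64 0 0 0 0.15 1;0.22 -2.19 0 0 0 0.2 1;0.34 -2.72 0 0 0 0.25 1;0.49 -3.25 0 0 0 0.3 1;0.67 -3.77 0 0 0 0.35 1;0.87 -4.28 0 0 0 0.4 1;1.1 -4.78 0 0 0 0.45 1;1.35 -5.27 0 0 0 0.5 1"}}

```text
time: 20.55
eef_pos: [0.612, -0.0617, 0.0827]
tool_rot: [1.525, 2.745, 0.002]
ft_force: [1.5, 1.7, -0.6]
width: 0.0135
```

```bash
python3 chk.py 10
```

```text
rho 0.10892886755166366 phi -1.002839441443128 toolx -1.014007690767273 z 0.08274052245268788 F [ 1.5  1.7 -0.6] 0.01349498032472587 20.55
tangential force on tool (cw +) -2.1412231641040544 radial -0.6290401058054549
```

View pics/s10c.png

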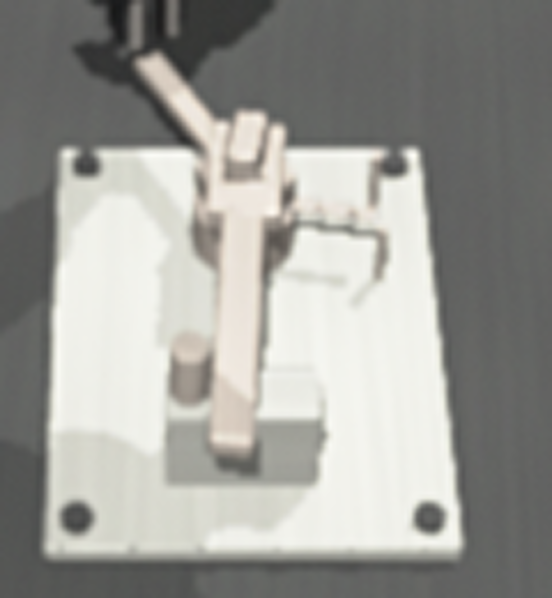

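{"api": "send_rows", "payload": {"moves": "0.01 -0.55 0 0 0 0.05 1;0.05 -1.1 0 0 0 0.1 1;0.12 -1.64 0 0 0 0.15 1;0.22 -2.19 0 0 0 0.2 1;0.34 -2.72 0 0 0 0.25 1;0.49 -3.25 0 0 0 0.3 1;0.67 -3.77 0 0 0 0.35 1;0.87 -4.28 0 0 0 0.4 1;0.96 -4.48 0 0 0 0.42 1;0.96 -4.48 0 0 0 0.42 1"}}

```text
time: 21.48
eef_pos: [0.5683, -0.0775, 0.0827]
tool_rot: [2.061, 2.37, 0.001]
ft_force: [2.1, -0.5, -1.6]
width: 0.0131
```

```bash
python3 chk.py 11
```

```text
rho 0.10861655940542317 phi -1.4333067452416626 toolx -1.4316436849985081 z 0.08274301675048527 F [ 2.1 -0.5 -1.6] 0.013094825270675693 21.4833
tangential force on tool (cw +) -1.9762200304039206 radial 0.8002475856253966
```

View pics/w11.png

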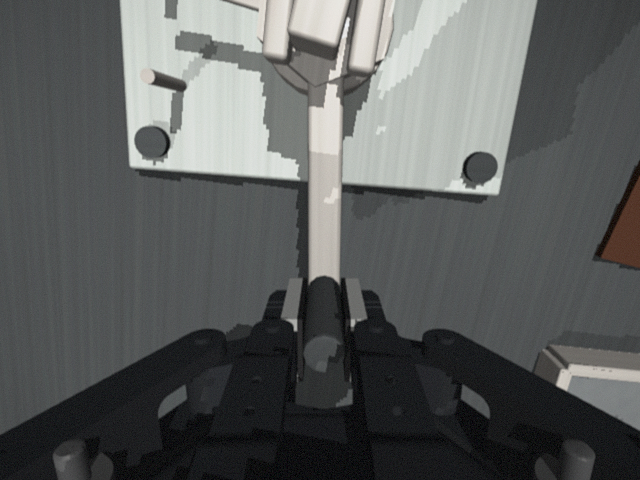

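{"api": "send_rows", "payload": {"moves": "0 -0.11 0 0 0 0.01 1;0 -0.22 0 0 0 0.02 1;0 -0.33 0 0 0 0.03 1;0.01 -0.44 0 0 0 0.04 1;0.01 -0.55 0 0 0 0.05 1;0.02 -0.66 0 0 0 0.06 1;0.02 -0.66 0 0 0 0.06 1;0.02 -0.66 0 0 0 0.06 1;0.02 -0.66 0 0 0 0.06 1;0.02 -0.66 0 0 0 0.06 1"}}

```text
time: 22.42
eef_pos: [0.5612, -0.0782, 0.0827]
tool_rot: [-2.133, -2.306, 0.0]
ft_force: [2.2, 1.7, -0.0]
width: 0.0132
```

```bash
python3 chk.py 12
```

```text
rho 0.10858815173012704 phi -1.4988571653120886 toolx -1.4928480877984804 z 0.08269798700463896 F [ 2.2  1.7 -0. ] 0.013232085206218129 22.4167
tangential force on tool (cw +) -2.3117078138853735 radial -1.5124428794270663
```

Not solid yet; another small step.

{"api": "send_rows", "payload": {"moves": "0 -0.11 0 0 0 0.01 1;0 -0.22 0 0 0 0.02 1;0 -0.33 0 0 0 0.03 1;0.01 -0.44 0 0 0 0.04 1;0.01 -0.55 0 0 0 0.05 1;0.01 -0.55 0 0 0 0.05 1;0.01 -0.55 0 0 0 0.05 1;0.01 -0.55 0 0 0 0.05 1;0.01 -0.55 0 0 0 0.05 1;0.01 -0.55 0 0 0 0.05 1"}}

```text
time: 23.35
eef_pos: [0.5556, -0.0785, 0.0827]
tool_rot: [-2.19, -2.252, 0.0]
ft_force: [1.9, 2.3, 0.6]
width: 0.0134
```

```bash
python3 chk.py 13
```

```text
rho 0.10859984462228518 phi -1.550158938891005 toolx -1.542842733990707 z 0.08267027832365226 F [1.9 2.3 0.6] 0.013357352659878374 23.35
tangential force on tool (cw +) -1.9827845604421284 radial -2.288595004778076
```

View pics/s13c.png

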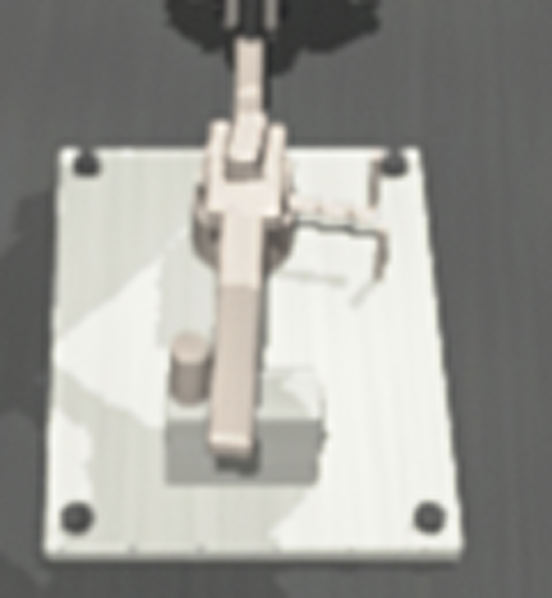

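{"api": "send_rows", "payload": {"moves": "0 -0.11 0 0 0 0.01 1;0 -0.22 0 0 0 0.02 1;0 -0.33 0 0 0 0.03 1;0.01 -0.44 0 0 0 0.04 1;0.01 -0.44 0 0 0 0.04 1;0.01 -0.44 0 0 0 0.04 1;0.01 -0.44 0 0 0 0.04 1;0.01 -0.44 0 0 0 0.04 1;0.01 -0.44 0 0 0 0.04 1;0.01 -0.44 0 0 0 0.04 1"}}

```text
time: 24.28
eef_pos: [0.5517, -0.0785, 0.0827]
tool_rot: [2.235, 2.207, 0.001]
ft_force: [3.0, 3.4, 0.5]
width: 0.013
```

```bash
python3 chk.py 14
```

```text
rho 0.10858720425423576 phi -1.5866391325628062 toolx -1.583481839936094 z 0.08266419971815578 F [3.  3.4 0.5] 0.012998275249885295 24.2833
tangential force on tool (cw +) -2.956607426671127 radial -3.411059099858265
```

{"api": "send_rows", "payload": {"moves": "0 -0.05 0 0 0 0 1;0 -0.1 0 0 0 0.01 1;0 -0.15 0 0 0 0.01 1;0 -0.2 0 0 0 0.02 1;0 -0.25 0 0 0 0.02 1;0 -0.3 0 0 0 0.02 1;0 -0.3 0 0 0 0.02 1;0 -0.3 0 0 0 0.02 1;0 -0.3 0 0 0 0.02 1;0 -0.3 0 0 0 0.02 1", "squeeze": 40}}

```text
time: 25.22
eef_pos: [0.5504, -0.0784, 0.0828]
tool_rot: [2.256, 2.183, 0.005]
ft_force: [6.6, 4.9, -2.4]
width: 0.0129
```

```bash
python3 chk.py 15
```

```text
rho 0.1085555114981956 phi -1.5983814542113863 toolx -1.603554304951561 z 0.0827785595252465 F [ 6.6  4.9 -2.4] 0.012916862266301055 25.2167
tangential force on tool (cw +) -6.412932363275193 radial -5.073024821460837
```

{"api": "send_rows", "payload": {"moves": "0 -0.05 0 0 0 0 1;0 -0.1 0 0 0 0 1;0 -0.15 0 0 0 0 1;0 -0.2 0 0 0 0 1;0 -0.25 0 0 0 0 1;0 -0.3 0 0 0 0 1;0 -0.35 0 0 0 0 1;0 -0.4 0 0 0 0 1;0 -0.4 0 0 0 0 1;0 -0.4 0 0 0 0 1"}}

```text
time: 26.15
eef_pos: [0.549, -0.0783, 0.0828]
tool_rot: [2.254, 2.179, 0.011]
ft_force: [13.1, 4.8, -6.7]
width: 0.013
```

```bash
python3 chk.py 16
```

```text
rho 0.10851983300074693 phi -1.6113848543247984 toolx -1.6045182381905032 z 0.08284635017296112 F [13.1  4.8 -6.7] 0.013034234105452475 26.15
tangential force on tool (cw +) -12.899954244274614 radial -5.283387657810357
```

View pics/s16c.png

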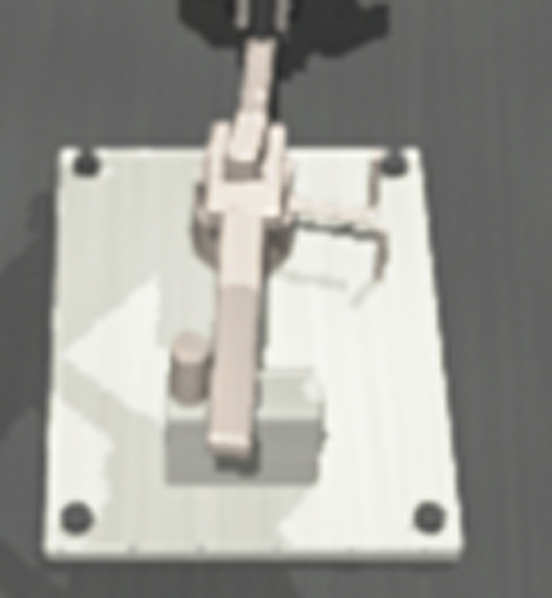

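{"api": "send_rows", "payload": {"moves": "0 -0.05 0 0 0 0 1;0 -0.1 0 0 0 0 1;0 -0.15 0 0 0 0 1;0 -0.2 0 0 0 0 1;0 -0.25 0 0 0 0 1;0 -0.3 0 0 0 0 1;0 -0.35 0 0 0 0 1;0 -0.4 0 0 0 0 1;0 -0.4 0 0 0 0 1;0 -0.4 0 0 0 0 1"}}

```text
time: 27.08
eef_pos: [0.5477, -0.0782, 0.0829]
tool_rot: [2.252, 2.176, 0.017]
ft_force: [18.7, 6.0, -11.1]
width: 0.013
```

```bash
python3 chk.py 17
```

```text
rho 0.10849111733409887 phi -1.6230607052187227 toolx -1.6054074884452545 z 0.08293334652604623 F [ 18.7   6.  -11.1] 0.012992383113302171 27.0833
tangential force on tool (cw +) -18.31823878686254 radial -6.956240636046209
```

{"api": "send_rows", "payload": {"moves": "0 -0.1 0 0 0 0 1;0 -0.2 0 0 0 0 1;0 -0.2 0 0 0 0 1;0 -0.2 0 0 0 0 1;0 -0.2 0 0 0 0 1;0 -0.2 0 0 0 0 1;0 -0.2 0 0 0 0 1;0 -0.2 0 0 0 0 1;0 -0.2 0 0 0 0 1;0 -0.2 0 0 0 0 1"}}

```text
time: 28.02
eef_pos: [0.5467, -0.0784, 0.083]
tool_rot: [2.25, 2.175, 0.018]
ft_force: [20.7, 5.5, -12.5]
width: 0.0132
```

```bash
python3 chk.py 18
```

```text
rho 0.10868413101343218 phi -1.6324059296717612 toolx -1.6047875620968992 z 0.08296724211676314 F [ 20.7   5.5 -12.5] 0.013208032009890259 28.0167
tangential force on tool (cw +) -20.342388815843492 radial -6.784447160929665
```

View pics/w18.png

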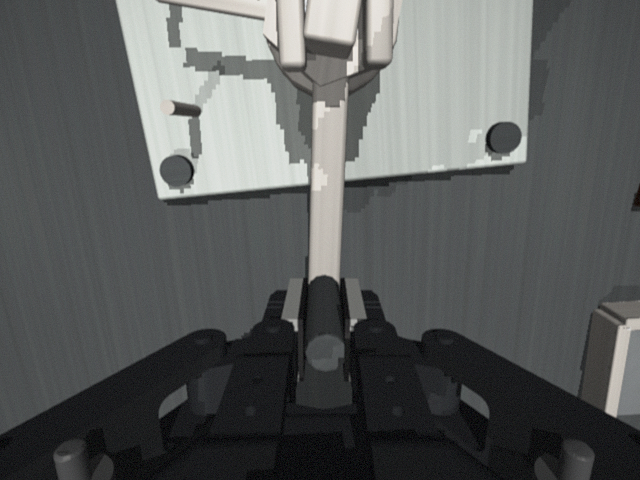

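{"api": "send_rows", "payload": {"moves": "0 0.15 0 0 0 0 1;0 0.3 0 0 0 0 1;0 0.45 0 0 0 0 1;0 0.6 0 0 0 0 1;0 0.7 0 0 0 0 1;0 0.8 0 0 0 0 1;0 0.8 0 0 0 0 1;0 0.8 0 0 0 0 1;0 0.8 0 0 0 0 1;0 0.8 0 0 0 0 1"}}

```text
time: 28.95
eef_pos: [0.5492, -0.0786, 0.0828]
tool_rot: [2.254, 2.183, 0.006]
ft_force: [8.7, 3.8, -3.9]
width: 0.0129
```

```bash
python3 chk.py 19
```

```text
rho 0.1087327274390379 phi -1.6095745931881937 toolx -1.602832254152215 z 0.08277965867660471 F [ 8.7  3.8 -3.9] 0.012930896857980944 28.95
tangential force on tool (cw +) -8.573546206197477 radial -4.0959463611920635
```

View pics/s19c.png

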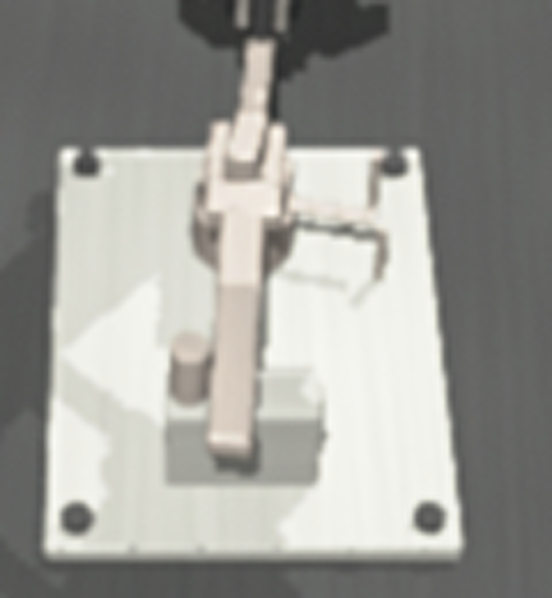

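{"api": "send_rows", "payload": {"moves": "0 0.1 0 0 0 0 1;0 0.2 0 0 0 0 1;0 0.3 0 0 0 0 1;0 0.35 0 0 0 0 1;0 0.35 0 0 0 0 1;0 0.35 0 0 0 0 1;0 0.35 0 0 0 0 1;0 0.35 0 0 0 0 1;0 0.35 0 0 0 0 1;0 0.35 0 0 0 0 1"}}

```text
time: 29.88
eef_pos: [0.5503, -0.0786, 0.0827]
tool_rot: [2.256, 2.186, 0.001]
ft_force: [4.3, 3.8, 0.6]
width: 0.0134
```

```bash
python3 chk.py 20
```

```text
rho 0.1087679822052633 phi -1.5989277064909042 toolx -1.602295445153924 z 0.08270685270079405 F [4.3 3.8 0.6] 0.013382445844608005 29.8833
tangential force on tool (cw +) -4.165440659852092 radial -3.90268249576262
```

{"api": "send_rows", "payload": {"moves": "0 0.1 0 0 0 0 1;0 0.1 0 0 0 0 0.7;0 0.1 0 0 0 0 0.4;0 0.1 0 0 0 0 0.1;0 0.1 0 0 0 0 -0.2;0 0.1 0 0 0 0 -0.3;0 0.1 0 0 0 0 -0.3;0 0.1 0 0 0 0 -0.3;0 0.1 0 0 0 0 -0.3;0 0.1 0 0 0 0 -0.3"}}

```text
time: 30.82
eef_pos: [0.5509, -0.0787, 0.0826]
tool_rot: [2.257, 2.186, -0.0]
ft_force: [-0.4, 0.2, 0.0]
width: 0.0554
```

```bash
python3 chk.py 21
```

```text
rho 0.10887197203210613 phi -1.593970763869168 toolx -1.6028032983235436 z 0.0826378695681624 F [-0.4  0.2  0. ] 0.05544020813534931 30.8167
tangential force on tool (cw +) 0.42243183224017067 radial -0.20377786624294775
```

View pics/w21.png

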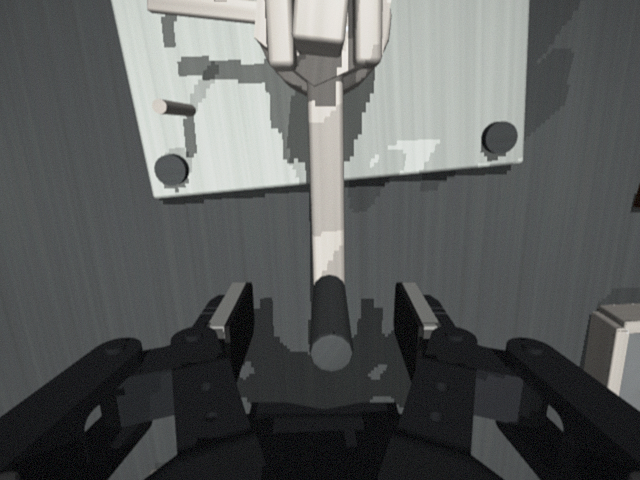

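{"api": "send_rows", "payload": {"moves": "0 0 -1 0 0 0 -0.3;0 0 -4 0 0 0 -0.3;0 0 -8 0 0 0 -0.3;0 0 -12 0 0 0 -0.3;-1 0 -16 0 0 0 -0.3;-2 0 -18 0 0 0 -0.3;-2 0 -18 0 0 0 -0.3;-2 0 -18 0 0 0 -0.3;-2 0 -18 0 0 0 -0.3;-2 0 -18 0 0 0 -0.3"}}

```text
time: 31.75
eef_pos: [0.5492, -0.0981, 0.2611]
tool_rot: [-2.254, -2.184, 0.002]
ft_force: [0.5, 0.1, 0.5]
width: 0.0558
```

```bash
python3 chk.py 22
python3 - <<'E'
from h import *
import pickle
s=snap('wrist','w23');pickle.dump(s,open('w23.pkl','wb'))
s=snap('top','t23')
i=cv2.imread('pics/t23.png'); cv2.imwrite('pics/t23c.png',cv2.resize(i[200:320,200:340],None,fx=5,fy=5,interpolation=cv2.INTER_CUBIC))
E
```

```text
rho 0.12823398656276747 phi -1.6033263208143216 toolx -1.6026359630348335 z 0.2611307360895281 F [0.5 0.1 0.5] 0.05584215063759467 31.75
tangential force on tool (cw +) -0.461195499600799 radial -0.09942128307093646
```

View pics/w23.png

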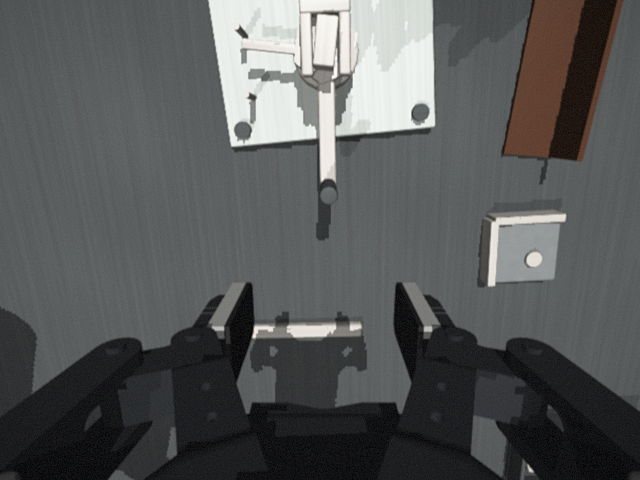

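View pics/t23c.png

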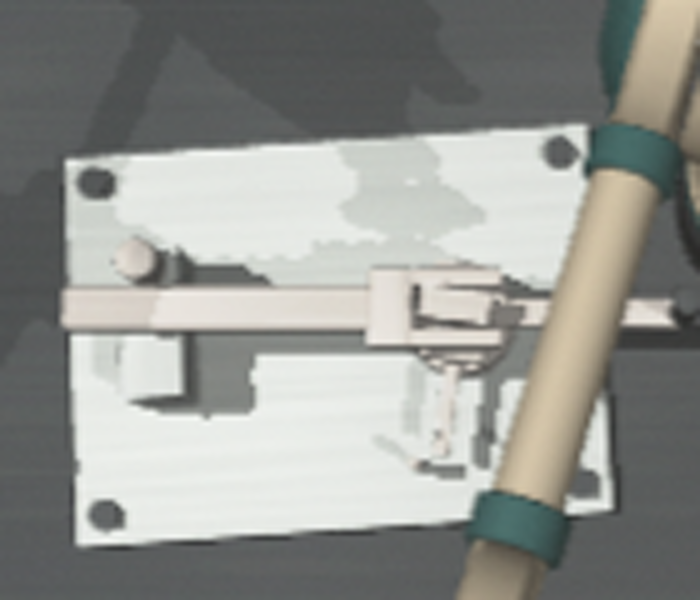

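View pics/s22c.png

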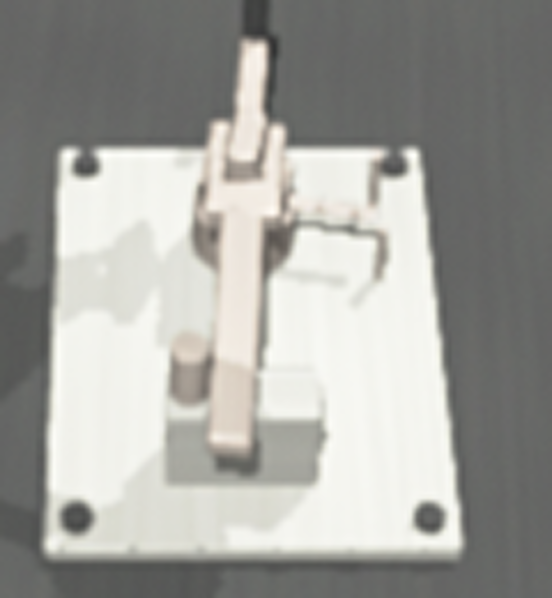

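Run:
```python
import cv2
i=cv2.imread('pics/w23.png')
cv2.imwrite('pics/w23c.png',cv2.resize(i[0:120,210:370],None,fx=5,fy=5,interpolation=cv2.INTER_CUBIC))
cv2.imwrite('pics/w23d.png',cv2.resize(i[150:250,290:370],None,fx=5,fy=5,interpolation=cv2.INTER_CUBIC))
```

```text
(no output)
```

View pics/w23c.png

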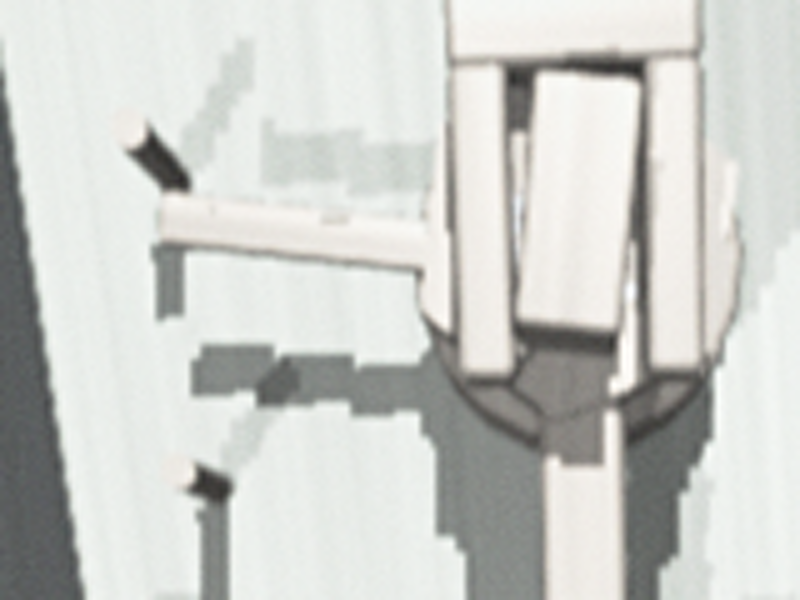

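View pics/w23d.png

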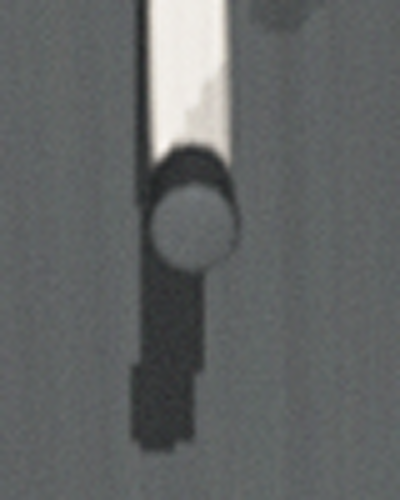

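Run:
```python
from h import *
import pickle, fit
s=pickle.load(open('w23.pkl','rb')); p=fit.r.x
def jig(q):
    d=q[:2]-p[:2]; c,sn=np.cos(p[2]),np.sin(p[2]); return np.array([c*d[0]+sn*d[1],-sn*d[0]+c*d[1]])*1000
a=lambda x,y:(x/5+210,y/5)
for n,u,z in(('pinA',a(130,133),.05),('pinB',a(182,474),.05),('tip',a(160,218),.048),('lever',(329,195.2),.112)):
    print(n,jig(onz(s,*u,z)))
t=jig(onz(s,*a(160,218),.048)); l=jig(onz(s,329,195.2,.112))
sc=np.arctan2(t[1],-t[0]); print('screw',sc,'locknut',.15-np.arctan2(l[1],l[0])-sc)
```

```text
pinA [-69.87603969  25.81341937]
pinB [-69.10073417 -26.88622948]
tip [-67.25381995  13.26008947]
lever [  -6.56271655 -108.64730067]
screw 0.1946679758743527 locknut 1.5864589095190085
```

Run:
```python
from h import *
o=env.observe(); print(o['ft_force'].round(1), o['time']); print(env.hand_in())
```

```text
[-0.3  1.1 -0.8] 31.95
the job is handed in; nothing more can be done
None
```

I fitted the big spanner over the screw's flats with its handle on the ledge beside the post and let go. I then swung the locknut lever clockwise until the nut came up solid and pulled it tight. I eased off, released the lever, lifted clear and handed the job in at about 32 s. No verdict is reported on hand-in.

**Last checks, from the final pictures and readings:**
- **Locknut:** reads about 1.59 rad, solid at about 1.6. The final pull measured about 20 N along the lever's swing.
- **Pointer:** 13 mm off the jig's x axis, against a limit of 22 mm, with the screw at about 0.19 rad.
- **Spanner:** flat on the flats, its handle against the post.
- **Arm:** touching nothing, with no force reading above about 1 N.
- **Other things:** they look undisturbed in the views I took; I did not measure their positions.

I had no direct reading of the force between spanner and post; I only estimated it from the pull, at above 10 N. In the last picture the two pins measured about 1 to 2 mm off their nominal places, which is the calibration error to expect in the figures above. No check failed.

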